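Set a cam quick-release fixture to a V-block and clamp it

ROBOT

A 6-joint arm with a two-finger parallel gripper is mounted at the origin on a cart in front of the work surface, level with it; the furniture and walls round the work are solid. World frame = base frame: x ahead of the robot, y to its left, z up, the work surface at z = 0. Lengths are in m, angles in degrees, forces in N, time in s.
With the tool pointing down it reaches from about 0.375 to 0.9 m from the base axis. Payload 3.1 kg.
Tool frame: the origin (TCP) lies between the finger pads; the fingertips stand 22 mm ahead of it and the grasp point (between the pads) lies 3 mm ahead of it; y points along the fingers, x is the direction in which the jaws open and shut, and the axes are right-handed (so a half turn about y gives the same grasp; the last joint's range is limited). The gripper opens to 87 mm and grips with 3 to 60 N. Pads are 19 mm wide; open, the fingers measure 117 mm over their backs; the gripper's body (75 mm by 190 mm) begins 51 mm behind the grasp point.
Start: joints at [-80.014, 30.224, 82.088, -0, 67.689, -10.227], TCP at [0.216, -0.586, 0.245] pointing down, gripper open.
Joint ranges: [-176.69, 176.69], [-43.24, 126.21], [12.49, 139.97], [-82, 262], [0, 151.66], [-163.58, 163.58]. Speed limits (degrees/s): [159.86, 159.86, 180, 180, 180, 180].

INTERFACE

Orientations are given as a 3x3 rotation matrix whose columns are the frame's x, y, z axes.
In Python, from rig import bot, imaging, workorder gives the robot as it stands. The module is installed in compiled form; this text tells all that it offers.
- The arm moves only by the tool drive_tool, never from a script. Its argument "commands" is a list of rows, each an object of numbers: "dx", "dy", "dz": the shift along the tool's x, y, z normalised to -1 to 1, where 1 is 4 cm; "wx", "wy", "wz": the turn, a rotation vector about the tool's x, y, z normalised to -1 to 1, where 1 is pi/2 rad; "grip": the finger opening in mm, from 0 to 87. In form: [{"dx": .., "dy": .., "dz": .., "wx": .., "wy": .., "wz": .., "grip": ..}, ...]. A call has 1 to 8 rows; each row shifts and turns the commanded pose from where the row before left it, along the tool's axes as they then stand; what a row does not reach is not made up. A row lasts 1/8 s, in which the tool goes at most 62.5 mm and 10.7 degrees, less where a joint would pass 70% of its speed; a pose out of reach is approached as far as the arm can. A call with a number of a shift or a turn outside -1 to 1 is refused whole. A call with a gripper value outside its range is refused whole. The fingers move at their own pace and stop on an object; the grip force is fixed at half the most. Time passes only in rows, so rows that do not move let the fingers close. It gives the time, the measured TCP pose, the force and the opening at its end, in the units of the state.
- bot.read_state(): the state, without advancing time (a new reading comes with each control period).
- imaging.capture(name): name is "side" or "top"; returns (picture, depth): 400x640x3 uint8, red, green, blue; 400x640 float32, m along the optical axis (not along the pixel's ray), 0 where there is no reading.
- imaging.get_calibration(name): a dict with "mtx" (3x3 intrinsics, pixels), "dist" ([k1, k2, p1, p2, k3] as OpenCV has them; the pictures are not rectified), "world_to_cam" (4x4, takes a point from world to camera coordinates). Camera axes: x right, y down, z forward; pixel columns grow to the right and rows downward; lengths in m; the calibration is good to about 2 mm. A picture is of the moment at which its call begins. get_calibration takes no time and is no camera call.
- workorder.hand_in(): hands the job in, once; it reports no verdict.
The state is a dict: "time_s": time; "joint_positions": joint angles; "qvel": joint speeds; "tau": joint torques, N m; "position": TCP position; "tcp_rot": TCP orientation; "force": force on the tool from outside, world axes, zero at the start; "moment": the same for the moment, N m; "opening": opening from 0.0 (shut) to 1.0 (fully open).
Only numpy, scipy, OpenCV 4.12 (cv2) and the standard library are available. Lean on these libraries where they do the work, as an engineer would, in place of code of your own. Each camera call takes 0.05 s, during which the arm holds its last target. There are 200 camera calls.

TASK

First flip the clamping fixture's cam lever fully open, then turn the wing nut anticlockwise until its wing stands square across the fixture, which is the setting for the V-block. Then lift the V-block out of its wooden keeper by its ends, set it down on the work cloth to take it again by its long sides, lower it lengthwise all the way down between the open jaws before letting go, and flip the lever fully closed so that the block is clamped with the spring pad pushed in about half-way. Leave the tin, the cap and the jar where they are.

Things in the scene. Friction and masses are not known exactly. Their poses are not given: they have to be found in the camera images.
- bay (a point): Fixed clamping fixture: aluminium base plate 96 x 228 x 12 mm with two facing steel jaws. Point on the plate's top (12 mm above the bench, where the block is to stand), on the centre line, midway between the open jaws with the nut square. y runs along the fixture (clamping direction) from the cam lever (-y) to the wing nut (+y), x across, z up. y points away from the robot, give or take 0.2 rad.
- adjust_face (a point): Centre of the face of the adjusting jaw (steel, +y side of the bay), which the nut moves: at y = +25.7 mm in the bay frame with joint nut at 0, +33.5 mm with the nut square. Both jaws are 42 mm wide in x and end 52.5 mm above the bench, 10 mm over the top of a standing block, so there a block can be held only by its long sides (free in x).
- pad_face (a point): Centre of the face of the spring pad (steel, on the cam jaw, -y side of the bay): y = -17.5 mm in the bay frame with the lever closed, -33.9 mm with the lever fully open. The open gap is thus 67 mm for the 56 mm block when the nut is square. Closing the lever pushes the block along against the adjusting jaw.
- lever (a joint): Cam lever at the fixture's -y end, swings level about an upright pivot. 0 = fully closed, arm points across the fixture to its -x (left for the robot), as at the start; 1.5 rad (stop) = fully open, arm points outward along -y (at the robot); grows anticlockwise from above. Friction 0.33 N m, stays where left; clamping adds up to 0.2 N m. With the nut not loosened it clamps too hard or will not close.
- lever_knob (a point): Centre of the upright black round knob at the end of the dark cam lever: 16 mm in diameter, from 35 to 80 mm above the bench, this point 58 mm above it and 72 mm from the pivot axis. It can be pinched from above and led along the arc, or pushed.
- lever_pivot (a point): Point on the lever's pivot axis at the knob's height (58 mm above the bench), 87.5 mm from the bay point toward -y; fixed, axes as bay.
- nut (a joint): Adjusting wing nut on the dark housing at the fixture's +y end, upright axis, -0.15 to 2.4 rad, grows anticlockwise from above. 0 = wing along the fixture (y), 1.571 = wing square across it (x): the setting for the V-block. Anticlockwise moves the adjusting jaw outward (loosens), 5 mm per rad. Starts too tight, 0 to 0.7. Takes about 0.2 N m and stays where left.
- nut_wing (a point): Centre of the dark flat wing of the nut, on the nut's axis, 74 mm above the bench, 79.5 mm from the bay point toward +y. The wing is 50 mm long (this point's y), 9 mm thick (x) and reaches from 62 to 86 mm above the bench; it turns with the nut. The housing below ends 50 mm above the bench.
- spring_pad (a joint): How far the spring pad is pushed in, m: 0 = out, 0.010 = at its stop; spring 2.5 N per mm. With the nut square and the V-block clamped it reads about 0.005.
- vblock_centre (a point): Loose steel V-block, about 0.25 kg: 56 mm long (y), 32 mm wide (x), 30 mm high (z), V groove along its top. Point at its centre, 15 mm above its underside. Starts upright in the keeper; may be clamped either way round, lengthwise (its y along the fixture's y).
- keeper: Fixed wooden keeper in which the V-block starts: floor 8 mm thick, two side walls along the block's long sides, 38 mm apart inside, 52 mm long, 2 mm higher than the block; 58 mm wide in all. Ends (+y, -y) open; the block stands out 2 mm there and can be taken only by its ends. Origin under its centre, on the cloth (16 mm above the bench), which is flat and free for 130 mm to its right (-y of the room).
- tin_centre (a point): Bystander: low round open tin, 47 mm across, 12 mm high; centre, half-way up. Loose.
- cap_centre (a point): Bystander: round black cap, 36 mm across, 19 mm high; centre, half-way up. Loose.
- jar_centre (a point): Bystander: empty clear jar, 44 mm across, 60 mm high; centre, half-way up. Loose.
Not all that is in view belongs to the job. What is shaped like the part that bears vblock_centre but black or turquoise is not meant.

How it is judged (in metres and radians):
On the way, in this order (a step that is already met when the one before it is completed fails the run):
1. the cam lever is flipped fully open (value of joint lever above 1.35 rad), for 0.1 s.
2. with the lever open, the wing of the nut stands square across the fixture (within 0.35 rad) (value of joint nut between 1.22 and 1.92 rad and value of joint lever above 1.3 rad), for 0.1 s.
3. the V-block is set down clear of the keeper and the fixture and let go (height (world z) of vblock_centre below 0.04 m and angle between vblock_centre's own z axis and vertical below 0.1 rad and horizontal distance between vblock_centre and keeper above 0.06 m and horizontal distance between vblock_centre and bay above 0.08 m and contact force between the fingers and vblock below 0.1 N and linear speed of vblock below 0.02 m/s), for 0.1 s.
4. held in the gripper, the V-block is lowered right down (within 4 mm) between the open jaws (x of vblock_centre in the frame of bay between -0.009 and 0.009 m and y of vblock_centre in the frame of bay between -0.013 and 0.013 m and z of vblock_centre in the frame of bay below 0.019 m and contact force between the fingers and vblock above 1 N and value of joint lever above 1.3 rad), for 0.05 s.
At the end, for the whole second after the job is handed in: Lever closed (within 0.12 rad); V-block upright on the base plate (within 2.5 mm), lengthwise between the jaws (within 0.12 rad, 9 mm of the centre line), clamped with the spring pad pushed in 2.5 to 7.5 mm; all let go and at rest; tin, cap and jar moved less than 25 mm (value of joint lever below 0.12 rad and value of joint spring_pad between 0.0025 and 0.0075 m and x of vblock_centre in the frame of bay between -0.009 and 0.009 m and y of vblock_centre in the frame of bay between -0.013 and 0.013 m and z of vblock_centre in the frame of bay below 0.0175 m and angle between vblock_centre's own z axis and vertical below 0.08 rad and angle between the y axis of vblock_centre and the y axis of bay, either way round below 0.12 rad and linear speed of vblock below 0.01 m/s); the robot touches nothing.
It fails at once if the tin, the cap or the jar is pushed more than 25 mm (distance of any of tin_centre, cap_centre, jar_centre from where it was at the start of the episode above 0.025 m).
It also fails if it takes over 72 s, if anything falls off the work surface, if the arm or the gripper's body presses on something with over 40 N, if the wrist force passes 120 N, or if a joint passes its speed limit or range.

## Working session

There is one attempt and no reset: what is moved stays moved. The work goes in short steps, Python scripts to look and compute and a tool call to move; the robot and the scene stay as the last step left them, time stands still between calls to the robot, and variables do not carry over. Pictures are saved under pics/ and viewed, on a budget of 10 in all, crops included, one or two more only if the job needs it, and the job is handed in when it is done.

Besides the shell and the picture viewer there is one more tool, called after "Call:" as name(argument=value, ...) on one line, values as JSON. drive_tool: Moves the arm, as the interface text tells. Its arguments: {"type":"object","properties":{"commands":{"type":"array"}},"required":["commands"]}

```bash
mkdir -p pics; python3 - <<'E'
from rig import bot, imaging
import cv2, numpy as np
for n in("top","side"):
    p,d=imaging.capture(n); np.savez(f"pics/{n}0.npz",p=p,d=d); cv2.imwrite(f"pics/{n}0.png",p[:,:,::-1])
    c=imaging.get_calibration(n); print(n,c["mtx"].tolist(),c["dist"],np.round(np.linalg.inv(c["world_to_cam"]),3).tolist())
s=bot.read_state(); print(s)
E
```

```text
top [[512.9175025421114, 0.0, 321.95874089845205], [0.0, 512.9175025421114, 205.1249875500411], [0.0, 0.0, 1.0]] [-0.14077804  0.          0.          0.          0.        ] [[-0.019, -0.998, 0.059, 0.52], [-1.0, 0.019, -0.002, 0.009], [0.001, -0.059, -0.998, 1.274], [0.0, 0.0, 0.0, 1.0]]
side [[519.0683494378945, 0.0, 326.66354535088175], [0.0, 519.0683494378945, 203.72147572610456], [0.0, 0.0, 1.0]] [0.01038187 0.         0.         0.         0.        ] [[-0.894, -0.279, 0.349, 0.18], [-0.447, 0.569, -0.69, 0.871], [-0.006, -0.773, -0.634, 0.857], [0.0, 0.0, 0.0, 1.0]]
{'time_s': 0.1, 'joint_positions': array([-8.00127438e+01,  3.02722481e+01,  8.21484518e+01,  3.14326343e-04,
        6.76895944e+01, -1.02294437e+01]), 'qvel': array([-0.03004404, -0.06636017, -0.26146434, -0.06129125,  0.00588822,
        0.08169887]), 'tau': array([-6.45963632e-05, -4.40985882e+01, -1.77150857e+01,  6.35472802e-02,
        5.34121692e-02, -4.88682485e-05]), 'position': array([ 0.2158817 , -0.5858812 ,  0.24368766]), 'tcp_rot': array([[ 3.45569455e-01, -3.28852136e-04,  9.38393118e-01],
       [-9.38391265e-01,  1.89670658e-03,  3.45569438e-01],
       [-1.89349765e-03, -9.99998147e-01,  3.46851888e-04]]), 'force': array([-0.81287034, -0.20438923,  0.51608588]), 'moment': array([-0.01674094, -0.02352967,  0.01464199]), 'opening': 1.0004613228045665}
```

View pictures.

View pics/top0.png

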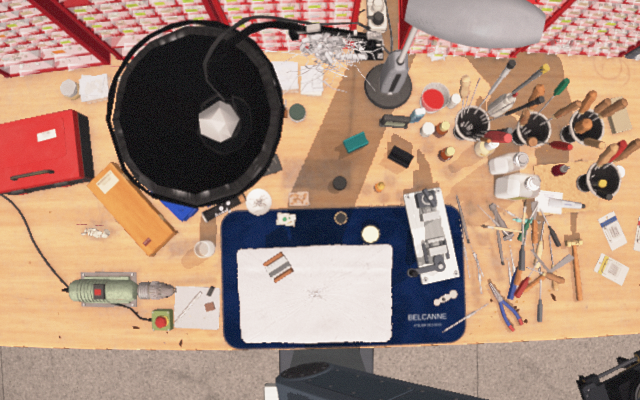

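View pics/side0.png

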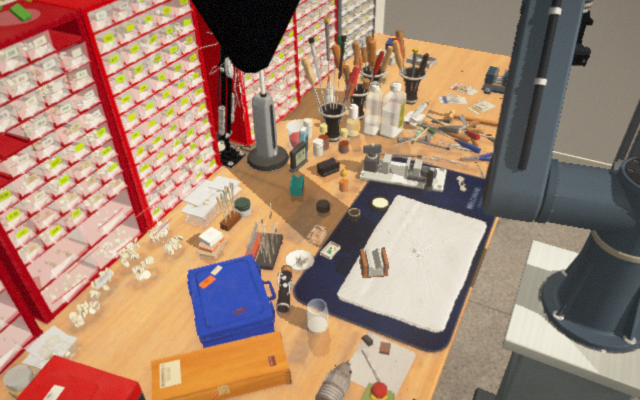

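```bash
cat > h.py <<'E'
import numpy as np, cv2
from rig import bot, imaging
def ray(n,uv):
    c=imaging.get_calibration(n); T=np.linalg.inv(c["world_to_cam"])
    q=cv2.undistortPoints(np.float64(uv).reshape(-1,1,2),c["mtx"],c["dist"]).reshape(-1,2)
    return T[:3,3],np.c_[q,np.ones(len(q))]@T[:3,:3].T
def onz(n,uv,z):
    o,d=ray(n,uv); return o+d*((z-o[2])/d[:,2])[:,None]
def pix(n,P):
    c=imaging.get_calibration(n); W=c["world_to_cam"]
    return cv2.projectPoints(np.float64(P).reshape(-1,1,3),cv2.Rodrigues(W[:3,:3])[0],W[:3,3],c["mtx"],c["dist"])[0].reshape(-1,2)
def crop(img,u0,v0,w,h,k):
    return cv2.resize(img[v0:v0+h,u0:u0+w,::-1],None,fx=k,fy=k,interpolation=cv2.INTER_CUBIC)
E
python3 - <<'E'
from h import *
p=np.load("pics/top0.npz")["p"]
a=crop(p,395,180,70,110,5); b=crop(p,250,240,60,55,6)
o=np.zeros((560,720,3),np.uint8); o[:550,:350]=a; o[:330,360:720]=b; cv2.imwrite("pics/c1.png",o)
E
```

```text
(no output)
```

View pics/c1.png

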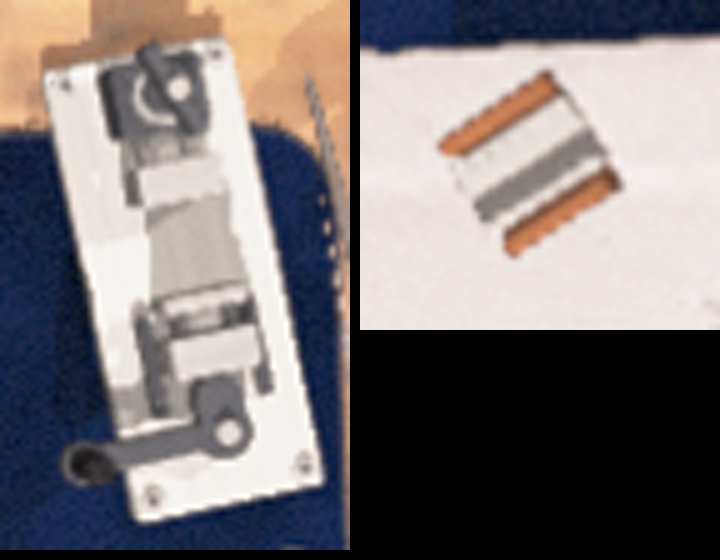

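```bash
python3 - <<'E'
from h import *
z=np.load("pics/top0.npz");p=z["p"];d=z["d"]
P=onz("top",[(np.array(c)+.5)/5-.5+[395,180] for c in[(42,68),(222,38),(327,488),(137,522)]],.012)
print(P.round(4),[np.linalg.norm(P[i]-P[(i+1)%4]).round(4) for i in range(4)])
ax=(P[0]+P[1]-P[2]-P[3]);print("yaxis deg",np.degrees(np.arctan2(ax[1],ax[0])),P.mean(0))
for c,h in[((180,90),.086),((229,432),.045),((90,462),.08)]:
    print(onz("top",[(np.array(c)+.5)/5-.5+[395,180]],h).round(4))
W=onz("top",[(np.array(c)+.5)/5-.5+[395,180] for c in[(147,45),(197,128)]],.086);w=W[0]-W[1];print("wing",W,np.degrees(np.arctan2(w[1],w[0])))
hsv=cv2.cvtColor(p,cv2.COLOR_RGB2HSV)
m=np.zeros(hsv.shape[:2],np.uint8);m[240:295,250:310]=cv2.inRange(hsv,(3,90,60),(20,255,255))[240:295,250:310]
cs,_=cv2.findContours(m,cv2.RETR_EXTERNAL,cv2.CHAIN_APPROX_NONE)
for c in cs:
    if cv2.contourArea(c)>10:
        r=cv2.minAreaRect(c);B=onz("top",cv2.boxPoints(r),.056);print(r,B[:,:2].round(4).tolist())
C=onz("top",[(np.array(c)-[360,0]+.5)/6-.5+[250,240] for c in[(453,172),(487,218),(607,155),(562,90)]],.054)
print("block",C.round(4).tolist(),C.mean(0))
# depth heights
c=imaging.get_calibration("top")
def zat(u,v):
    o,r=ray("top",[(u,v)]);return (o+r[0]*d[v,u]).round(4)
for uv in[(278,266),(310,300),(370,234),(341,217),(340,183),(203,248),(343,250),(515,185),(500,165),(210,110)]:print(uv,zat(*uv))
E
```

```text
[[ 0.6207 -0.1951  0.012 ]
 [ 0.634  -0.2859  0.012 ]
 [ 0.4095 -0.3322  0.012 ]
 [ 0.3956 -0.2365  0.012 ]] [np.float64(0.0918), np.float64(0.2292), np.float64(0.0968), np.float64(0.2289)]
yaxis deg 11.03581621056001 [ 0.51495756 -0.26240913  0.012     ]
[[ 0.6033 -0.2478  0.086 ]]
[[ 0.4408 -0.2759  0.045 ]]
[[ 0.4308 -0.2017  0.08  ]]
wing [[ 0.62468332 -0.23292743  0.086     ]
 [ 0.58536404 -0.25531464  0.086     ]] 29.655872600708108
((282.6462097167969, 274.7274475097656), (3.9655556678771973, 21.329885482788086), 57.2647705078125) [[0.4199, 0.1265], [0.4465, 0.0835], [0.4385, 0.0786], [0.4119, 0.1216]]
((272.6538391113281, 259.2307434082031), (3.882901191711426, 21.355958938598633), 56.3099365234375) [[0.4564, 0.1495], [0.4838, 0.1068], [0.476, 0.1018], [0.4487, 0.1445]]
block [[0.4451, 0.1442, 0.054], [0.4267, 0.131, 0.054], [0.4508, 0.0831, 0.054], [0.4767, 0.1004, 0.054]] [0.4498181  0.11466202 0.054     ]
(278, 266) [0.4495 0.114  0.0469]
(310, 300) [0.3637 0.0398 0.0188]
(370, 234) [ 0.5216 -0.1101  0.0174]
(341, 217) [ 0.5647 -0.04    0.0159]
(340, 183) [ 0.6482 -0.0392  0.0189]
(203, 248) [ 0.4943  0.3054 -0.001 ]
(343, 250) [ 0.4837 -0.0432  0.0144]
(515, 185) [ 0.6256 -0.4363  0.1294]
(500, 165) [ 0.6773 -0.4168  0.0903]
(210, 110) [0.6985 0.1617 0.5721]
```

```bash
cat >> h.py <<'E'
from scipy.spatial.transform import Rotation as Ro
def Rt(yaw):
    c,s=np.cos(np.radians(yaw)),np.sin(np.radians(yaw)); return np.array([[c,0,-s],[s,0,c],[0,-1,0.]])
def plan(p0,R0,p1,yaw,n):
    """n equal rows from p0,R0 to p1,yaw"""
    R1=Rt(yaw); w=Ro.from_matrix(R0.T@R1).as_rotvec()/n; E=Ro.from_rotvec(w).as_matrix()
    S=sum(np.linalg.matrix_power(E,k) for k in range(n))
    d=np.linalg.solve(S,R0.T@(np.array(p1)-p0))
    print(n,"d",(d/.04).round(3),"w",(w/(np.pi/2)).round(4)); return np.array(p1),R1
def state():
    s=bot.read_state(); R=s["tcp_rot"]; print("t",s["time_s"],"p",s["position"].round(4),"xyaw",np.degrees(np.arctan2(R[1,0],R[0,0])).round(2),"F",s["force"].round(1),"op",round(87*s["opening"],1)); return s["position"],R
def go(*wps):
    p,R=state()
    for w in wps: p,R=plan(p,R,w[:3],w[3],w[4])
E
python3 - <<'E'
from h import *
print(pix("side",[[.427,-.205,.08],[.429,-.2035,.08],[.6047,-.244,.086],[.4408,-.2759,.05]]))
k=[.429,-.2035]
go([*k,.15,-34,16],[*k,.067,-34,4])
E
```

```text
[[430.64174323 171.93424962]
 [429.7004777  172.04280123]
 [372.06805522 145.65283091]
 [432.49937909 165.75939642]]
t 0.1 p [ 0.2159 -0.5859  0.2437] xyaw -69.78 F [-0.8 -0.2  0.5] op 87.0
16 d [-0.281  0.147  0.636] w [-0.     -0.0248 -0.0001]
4 d [0.    0.519 0.   ] w [0. 0. 0.]
```

Call:
drive_tool(commands=[{"dx":-0.281,"dy":0.147,"dz":0.636,"wy":-0.0248,"grip":50},{"dx":-0.281,"dy":0.147,"dz":0.636,"wy":-0.0248,"grip":50},{"dx":-0.281,"dy":0.147,"dz":0.636,"wy":-0.0248,"grip":50},{"dx":-0.281,"dy":0.147,"dz":0.636,"wy":-0.0248,"grip":50},{"dx":-0.281,"dy":0.147,"dz":0.636,"wy":-0.0248,"grip":50},{"dx":-0.281,"dy":0.147,"dz":0.636,"wy":-0.0248,"grip":50},{"dx":-0.281,"dy":0.147,"dz":0.636,"wy":-0.0248,"grip":50},{"dx":-0.281,"dy":0.147,"dz":0.636,"wy":-0.0248,"grip":50}])

```text
schema error: expected keys dx, dy, dz, wx, wy, wz, grip
```

Call:
drive_tool(commands=[{"dx":-0.281,"dy":0.147,"dz":0.636,"wy":-0.0248,"grip":50},{"dx":-0.281,"dy":0.147,"dz":0.636,"wy":-0.0248,"grip":50},{"dx":-0.281,"dy":0.147,"dz":0.636,"wy":-0.0248,"grip":50},{"dx":-0.281,"dy":0.147,"dz":0.636,"wy":-0.0248,"grip":50},{"dx":-0.281,"dy":0.147,"dz":0.636,"wy":-0.0248,"grip":50},{"dx":-0.281,"dy":0.147,"dz":0.636,"wy":-0.0248,"grip":50},{"dx":-0.281,"dy":0.147,"dz":0.636,"wy":-0.0248,"grip":50},{"dx":-0.281,"dy":0.147,"dz":0.636,"wy":-0.0248,"grip":50}])

```text
schema error: expected keys dx, dy, dz, wx, wy, wz, grip
```

```bash
python3 - <<'E'
from h import *
go([.429,-.2035,.067,-34,4])
p,_=imaging.capture("side"); cv2.imwrite("pics/s1.png",crop(p,340,110,140,100,5))
E
```

```text
t 0.1 p [ 0.2159 -0.5859  0.2437] xyaw -69.78 F [-0.8 -0.2  0.5] op 87.0
4 d [-1.27   1.107  2.47 ] w [-0.0001 -0.0994 -0.0003]
```

View pics/s1.png

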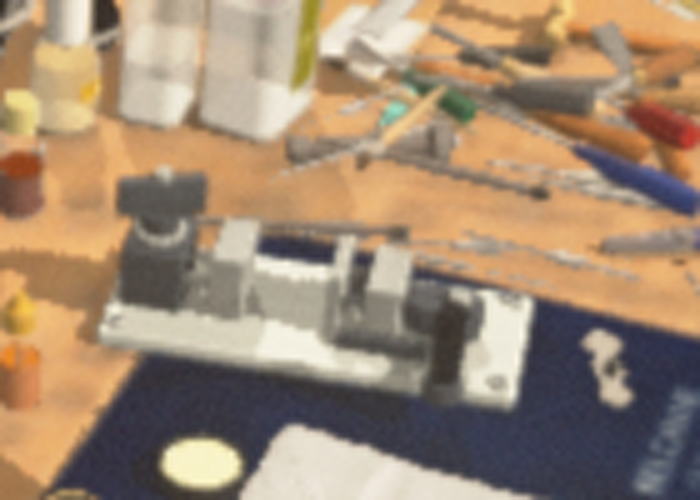

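The fixture appears in the side view with the knob top at about (430,171) and the wing at (372,145). Both agree with the top-view estimates. Every row needs all its keys, so I'll resend.

Call:
drive_tool(commands=[{"dx":-0.281,"dy":0.147,"dz":0.636,"wx":0,"wy":-0.0248,"wz":0,"grip":50},{"dx":-0.281,"dy":0.147,"dz":0.636,"wx":0,"wy":-0.0248,"wz":0,"grip":50},{"dx":-0.281,"dy":0.147,"dz":0.636,"wx":0,"wy":-0.0248,"wz":0,"grip":50},{"dx":-0.281,"dy":0.147,"dz":0.636,"wx":0,"wy":-0.0248,"wz":0,"grip":50},{"dx":-0.281,"dy":0.147,"dz":0.636,"wx":0,"wy":-0.0248,"wz":0,"grip":50},{"dx":-0.281,"dy":0.147,"dz":0.636,"wx":0,"wy":-0.0248,"wz":0,"grip":50},{"dx":-0.281,"dy":0.147,"dz":0.636,"wx":0,"wy":-0.0248,"wz":0,"grip":50},{"dx":-0.281,"dy":0.147,"dz":0.636,"wx":0,"wy":-0.0248,"wz":0,"grip":50}])

```text
time_s: 1.15
position: [0.3533, -0.4113, 0.1971]
tcp_rot: [[0.618, -0.0, 0.786], [-0.786, 0.0, 0.618], [-0.0, -1.0, 0.0]]
force: [-0.2, -0.3, 0.7]
opening: 0.574
```

Call:
drive_tool(commands=[{"dx":-0.281,"dy":0.147,"dz":0.636,"wx":0,"wy":-0.0248,"wz":0,"grip":50},{"dx":-0.281,"dy":0.147,"dz":0.636,"wx":0,"wy":-0.0248,"wz":0,"grip":50},{"dx":-0.281,"dy":0.147,"dz":0.636,"wx":0,"wy":-0.0248,"wz":0,"grip":50},{"dx":-0.281,"dy":0.147,"dz":0.636,"wx":0,"wy":-0.0248,"wz":0,"grip":50},{"dx":-0.281,"dy":0.147,"dz":0.636,"wx":0,"wy":-0.0248,"wz":0,"grip":50},{"dx":-0.281,"dy":0.147,"dz":0.636,"wx":0,"wy":-0.0248,"wz":0,"grip":50},{"dx":-0.281,"dy":0.147,"dz":0.636,"wx":0,"wy":-0.0248,"wz":0,"grip":50},{"dx":-0.281,"dy":0.147,"dz":0.636,"wx":0,"wy":-0.0248,"wz":0,"grip":50}])

```text
time_s: 2.15
position: [0.4299, -0.2034, 0.1502]
tcp_rot: [[0.829, 0.0, 0.559], [-0.559, 0.0, 0.829], [-0.0, -1.0, 0.0]]
force: [0.1, 0.2, -0.6]
opening: 0.577
```

```bash
python3 - <<'E'
from h import *
go([.429,-.2035,.067,-34,4])
E
```

```text
t 2.15 p [ 0.4299 -0.2034  0.1502] xyaw -34.0 F [ 0.1  0.2 -0.6] op 50.2
4 d [-0.004  0.52  -0.003] w [-0. -0. -0.]
```

Call:
drive_tool(commands=[{"dx":0,"dy":0.52,"dz":0,"wx":0,"wy":0,"wz":0,"grip":50},{"dx":0,"dy":0.52,"dz":0,"wx":0,"wy":0,"wz":0,"grip":50},{"dx":0,"dy":0.52,"dz":0,"wx":0,"wy":0,"wz":0,"grip":50},{"dx":0,"dy":0.52,"dz":0,"wx":0,"wy":0,"wz":0,"grip":50},{"dx":0,"dy":0,"dz":0,"wx":0,"wy":0,"wz":0,"grip":0},{"dx":0,"dy":0,"dz":0,"wx":0,"wy":0,"wz":0,"grip":0},{"dx":0,"dy":0,"dz":0,"wx":0,"wy":0,"wz":0,"grip":0}])

```text
time_s: 3.02
position: [0.4301, -0.2046, 0.0681]
tcp_rot: [[0.828, 0.001, 0.56], [-0.56, -0.001, 0.828], [0.002, -1.0, -0.0]]
force: [-0.3, 0.5, 0.2]
opening: 0.319
```

```bash
python3 - <<'E'
from h import *
p,R=state()
piv=np.array([.4408,-.2759,p[2]]); k=p
r=k-piv; print("r",np.linalg.norm(r),np.degrees(np.arctan2(r[1],r[0])))
a0=101.0; n=8
q=p
for i in range(1,n+1):
    a=np.radians(a0+84*i/n); t=piv+.072*np.array([np.cos(a),np.sin(a),0]); dd=R.T@(t-q)/.04; print(dd.round(3)); q=t
E
```

```text
t 3.025 p [ 0.4301 -0.2046  0.0681] xyaw -34.07 F [-0.3  0.5  0.2] op 27.7
r 0.0720603389532274 98.53111653083266
[-0.265 -0.    -0.308]
[-0.161 -0.    -0.288]
[-0.105 -0.    -0.312]
[-0.047 -0.    -0.326]
[ 0.013  0.    -0.329]
[ 0.073  0.    -0.321]
[ 0.13   0.    -0.302]
[ 0.183  0.    -0.274]
```

Call:
drive_tool(commands=[{"dx":0,"dy":0,"dz":0,"wx":0,"wy":0,"wz":0,"grip":0},{"dx":0,"dy":0,"dz":0,"wx":0,"wy":0,"wz":0,"grip":0},{"dx":0,"dy":0,"dz":0,"wx":0,"wy":0,"wz":0,"grip":0}])

```text
time_s: 3.4
position: [0.43, -0.2045, 0.0678]
tcp_rot: [[0.828, 0.001, 0.56], [-0.56, -0.001, 0.828], [0.001, -1.0, -0.0]]
force: [-0.7, 0.6, 5.3]
opening: 0.173
```

```bash
python3 - <<'E'
from h import *
p,R=state()
E
```

```text
t 3.4 p [ 0.43   -0.2045  0.0678] xyaw -34.07 F [-0.7  0.6  5.3] op 15.1
```

Call:
drive_tool(commands=[{"dx":-0.22,"dy":0,"dz":-0.3,"wx":0,"wy":0,"wz":0,"grip":0},{"dx":-0.17,"dy":0,"dz":-0.29,"wx":0,"wy":0,"wz":0,"grip":0},{"dx":-0.105,"dy":0,"dz":-0.312,"wx":0,"wy":0,"wz":0,"grip":0},{"dx":-0.047,"dy":0,"dz":-0.326,"wx":0,"wy":0,"wz":0,"grip":0},{"dx":0.013,"dy":0,"dz":-0.329,"wx":0,"wy":0,"wz":0,"grip":0},{"dx":0.073,"dy":0,"dz":-0.321,"wx":0,"wy":0,"wz":0,"grip":0},{"dx":0.13,"dy":0,"dz":-0.302,"wx":0,"wy":0,"wz":0,"grip":0}])

```text
time_s: 4.28
position: [0.3683, -0.2661, 0.0676]
tcp_rot: [[0.829, -0.004, 0.56], [-0.56, 0.006, 0.829], [-0.007, -1.0, 0.003]]
force: [1.0, 8.8, 10.8]
opening: 0.169
```

```bash
python3 - <<'E'
from h import *
p,R=state(); piv=np.array([.4408,-.2759,p[2]]);r=p-piv; print("r",np.linalg.norm(r),np.degrees(np.arctan2(r[1],r[0])))
a=np.radians(101+85); print(R.T@(piv+.072*np.array([np.cos(a),np.sin(a),0])-p)/.04)
E
```

```text
t 4.275 p [ 0.3683 -0.2661  0.0676] xyaw -34.04 F [ 1.   8.8 10.8] op 14.7
r 0.07318000296441088 172.27158404505593
[ 0.26189266 -0.00283112 -0.34703324]
```

Call:
drive_tool(commands=[{"dx":0.13,"dy":0,"dz":-0.18,"wx":0,"wy":0,"wz":0,"grip":0},{"dx":0.12,"dy":0,"dz":-0.16,"wx":0,"wy":0,"wz":0,"grip":0},{"dx":0,"dy":0,"dz":0,"wx":0,"wy":0,"wz":0,"grip":0}])

```text
time_s: 4.65
position: [0.3658, -0.281, 0.0674]
tcp_rot: [[0.83, -0.01, 0.558], [-0.558, 0.011, 0.83], [-0.015, -1.0, 0.003]]
force: [-9.1, 4.5, 14.5]
opening: 0.176
```

```bash
python3 - <<'E'
from h import *
p,R=state(); piv=np.array([.4408,-.2759,p[2]]);r=p-piv; print("r",np.linalg.norm(r),np.degrees(np.arctan2(r[1],r[0])))
E
```

```text
t 4.65 p [ 0.3658 -0.281   0.0674] xyaw -33.93 F [-9.1  4.5 14.5] op 15.3
r 0.07518843417744087 -176.10474083193307
```

```bash
python3 - <<'E'
from h import *
p=bot.read_state()["position"]
go([*p[:2],.15,-34,3],[.6047,-.244,.15,-60.3,10],[.6047,-.244,.082,-60.3,4])
E
```

```text
t 4.65 p [ 0.3658 -0.281   0.0674] xyaw -33.93 F [-9.1  4.5 14.5] op 15.3
3 d [-0.007 -0.688  0.002] w [-0.0007  0.0002 -0.0031]
10 d [0.353 0.    0.497] w [0.     0.0292 0.    ]
4 d [0.    0.425 0.   ] w [0. 0. 0.]
```

Call:
drive_tool(commands=[{"dx":0,"dy":0,"dz":0,"wx":0,"wy":0,"wz":0,"grip":60},{"dx":0,"dy":0,"dz":0,"wx":0,"wy":0,"wz":0,"grip":60},{"dx":0,"dy":0,"dz":0,"wx":0,"wy":0,"wz":0,"grip":60},{"dx":0,"dy":-0.6,"dz":0,"wx":0,"wy":0,"wz":0,"grip":60},{"dx":0,"dy":-0.7,"dz":0,"wx":0,"wy":0,"wz":0,"grip":60},{"dx":0,"dy":-0.7,"dz":0,"wx":0,"wy":0,"wz":0,"grip":60}])

```text
time_s: 5.4
position: [0.3712, -0.2868, 0.1481]
tcp_rot: [[0.828, 0.001, 0.56], [-0.56, -0.001, 0.828], [0.001, -1.0, -0.0]]
force: [0.3, -0.6, -0.1]
opening: 0.677
```

```bash
python3 - <<'E'
from h import *
go([.6047,-.244,.15,-60.3,10],[.6047,-.244,.082,-60.3,4])
E
```

```text
t 5.4 p [ 0.3712 -0.2868  0.1481] xyaw -34.08 F [ 0.3 -0.6 -0.1] op 58.9
10 d [ 0.332 -0.005  0.498] w [0.     0.0291 0.0001]
4 d [0.    0.425 0.   ] w [0. 0. 0.]
```

Call:
drive_tool(commands=[{"dx":0.332,"dy":-0.005,"dz":0.498,"wx":0,"wy":0.0291,"wz":0,"grip":50},{"dx":0.332,"dy":-0.005,"dz":0.498,"wx":0,"wy":0.0291,"wz":0,"grip":50},{"dx":0.332,"dy":-0.005,"dz":0.498,"wx":0,"wy":0.0291,"wz":0,"grip":50},{"dx":0.332,"dy":-0.005,"dz":0.498,"wx":0,"wy":0.0291,"wz":0,"grip":50},{"dx":0.332,"dy":-0.005,"dz":0.498,"wx":0,"wy":0.0291,"wz":0,"grip":50},{"dx":0.332,"dy":-0.005,"dz":0.498,"wx":0,"wy":0.0291,"wz":0,"grip":50},{"dx":0.332,"dy":-0.005,"dz":0.498,"wx":0,"wy":0.0291,"wz":0,"grip":50},{"dx":0.332,"dy":-0.005,"dz":0.498,"wx":0,"wy":0.0291,"wz":0,"grip":50}])

```text
time_s: 6.4
position: [0.5576, -0.2432, 0.1488]
tcp_rot: [[0.572, 0.001, 0.82], [-0.82, -0.001, 0.572], [0.001, -1.0, 0.0]]
force: [0.8, 0.3, -0.5]
opening: 0.574
```

Call:
drive_tool(commands=[{"dx":0.332,"dy":-0.005,"dz":0.498,"wx":0,"wy":0.0291,"wz":0,"grip":50},{"dx":0.332,"dy":-0.005,"dz":0.498,"wx":0,"wy":0.0291,"wz":0,"grip":50},{"dx":0,"dy":0.425,"dz":0,"wx":0,"wy":0,"wz":0,"grip":50},{"dx":0,"dy":0.425,"dz":0,"wx":0,"wy":0,"wz":0,"grip":50},{"dx":0,"dy":0.425,"dz":0,"wx":0,"wy":0,"wz":0,"grip":50},{"dx":0,"dy":0.425,"dz":0,"wx":0,"wy":0,"wz":0,"grip":40},{"dx":0,"dy":0,"dz":0,"wx":0,"wy":0,"wz":0,"grip":30}])

```text
time_s: 7.28
position: [0.6025, -0.2424, 0.0791]
tcp_rot: [[0.496, -0.004, 0.868], [-0.868, 0.002, 0.496], [-0.004, -1.0, -0.002]]
force: [-0.5, 0.1, 0.3]
opening: 0.424
```

```bash
python3 - <<'E'
from h import *
go([.6047,-.244,.082,-60.3,4])
# pivot fit: knob 72mm, two grips
a,b=np.array([.430,-.2045]),np.array([.3658,-.281])
m=(a+b)/2;d=b-a;L=np.linalg.norm(d);h=np.sqrt(.072**2-L*L/4);nrm=np.array([d[1],-d[0]])/L
print(m+nrm*h,m-nrm*h,np.degrees(2*np.arcsin(L/.144)))
pp,_=imaging.capture("top"); 
s,_=imaging.capture("side");cv2.imwrite("pics/m2.png",np.hstack([crop(pp,395,180,70,110,5),crop(s,350,110,110,137,4)[:550]] if 0 else [crop(pp,395,180,70,110,5),cv2.resize(crop(s,350,110,110,110,4),(430,550))]))
E
```

```text
t 7.275 p [ 0.6025 -0.2424  0.0791] xyaw -60.28 F [-0.5  0.1  0.3] op 36.9
4 d [ 0.015 -0.018  0.007] w [ 0.0003  0.     -0.0006]
[ 0.35816732 -0.20940571] [ 0.43763268 -0.27609429] 87.8215392424067
```

View pics/m2.png

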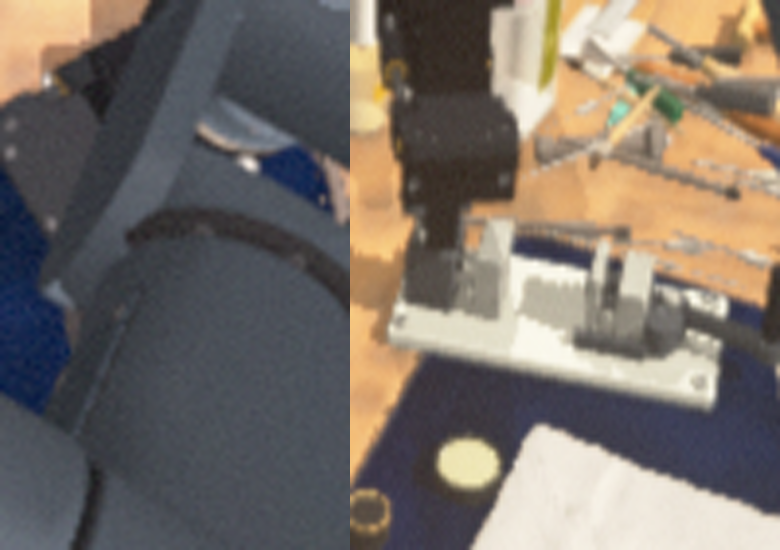

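The lever now points at the robot, which is the open position, and the gripper stands over the wing. Next I close on the wing.

Call:
drive_tool(commands=[{"dx":0.015,"dy":0,"dz":0,"wx":0,"wy":0,"wz":0,"grip":0},{"dx":0,"dy":0,"dz":0,"wx":0,"wy":0,"wz":0,"grip":0},{"dx":0,"dy":0,"dz":0,"wx":0,"wy":0,"wz":0,"grip":0},{"dx":0,"dy":0,"dz":0,"wx":0,"wy":0,"wz":0,"grip":0},{"dx":0,"dy":0,"dz":0,"wx":0,"wy":0,"wz":0,"grip":0}])

```text
time_s: 8.0
position: [0.6064, -0.2466, 0.0821]
tcp_rot: [[0.496, 0.005, 0.868], [-0.868, -0.006, 0.496], [0.008, -1.0, 0.002]]
force: [1.9, -5.5, -5.0]
opening: 0.226
```

```bash
python3 - <<'E'
from h import *
p,R=state()
p=p.copy();plan(p,R,[.6047,-.244,p[2]],11,9); plan(p,R,p,11,9)
print(bot.read_state()["moment"])
E
```

```text
t 8.0 p [ 0.6064 -0.2466  0.0821] xyaw -60.25 F [ 1.9 -5.5 -5. ] op 19.6
9 d [-0.008 -0.     0.004] w [ 0.0002 -0.088   0.0006]
9 d [0. 0. 0.] w [ 0.0002 -0.088   0.0006]
[-9.07284579e-01 -3.50621158e-01 -7.84407935e-04]
```

Call:
drive_tool(commands=[{"dx":0,"dy":0,"dz":0,"wx":0,"wy":0,"wz":0,"grip":0},{"dx":0,"dy":0,"dz":0,"wx":0,"wy":0,"wz":0,"grip":0}])

```text
time_s: 8.25
position: [0.6064, -0.2466, 0.0821]
tcp_rot: [[0.496, 0.005, 0.868], [-0.868, -0.006, 0.496], [0.008, -1.0, 0.002]]
force: [2.4, -5.8, -3.6]
opening: 0.224
```

```bash
python3 - <<'E'
from h import *
state()
print(bot.read_state()["moment"])
s,_=imaging.capture("side");cv2.imwrite("pics/s3.png",crop(s,350,90,70,90,6))
E
```

```text
t 8.25 p [ 0.6064 -0.2466  0.0821] xyaw -60.25 F [ 2.4 -5.8 -3.6] op 19.5
[-0.95146485 -0.39345425 -0.03149999]
```

Call:
drive_tool(commands=[{"dx":0,"dy":0,"dz":0,"wx":0,"wy":0,"wz":0,"grip":35},{"dx":0,"dy":0,"dz":0,"wx":0,"wy":0,"wz":0,"grip":35},{"dx":0,"dy":-0.2,"dz":0,"wx":0,"wy":0,"wz":0,"grip":30},{"dx":0,"dy":0,"dz":0,"wx":0,"wy":0,"wz":0,"grip":0},{"dx":0,"dy":0,"dz":0,"wx":0,"wy":0,"wz":0,"grip":0},{"dx":0,"dy":0,"dz":0,"wx":0,"wy":0,"wz":0,"grip":0},{"dx":0,"dy":0,"dz":0,"wx":0,"wy":0,"wz":0,"grip":0},{"dx":0,"dy":0,"dz":0,"wx":0,"wy":0,"wz":0,"grip":0}])

```text
time_s: 9.3
position: [0.6064, -0.2466, 0.0898]
tcp_rot: [[0.497, 0.005, 0.868], [-0.868, -0.006, 0.497], [0.007, -1.0, 0.002]]
force: [2.4, -5.4, -1.5]
opening: 0.1
```

```bash
python3 - <<'E'
from h import *
state()
print(bot.read_state()["moment"])
E
```

```text
t 9.3 p [ 0.6064 -0.2466  0.0898] xyaw -60.22 F [ 2.4 -5.4 -1.5] op 8.7
[-0.93003675 -0.3842703   0.18724107]
```

Call:
drive_tool(commands=[{"dx":0.085,"dy":0,"dz":0,"wx":0,"wy":-0.06,"wz":0,"grip":0},{"dx":0,"dy":0,"dz":0,"wx":0,"wy":-0.09,"wz":0,"grip":0},{"dx":0,"dy":0,"dz":0,"wx":0,"wy":-0.1,"wz":0,"grip":0},{"dx":0,"dy":0,"dz":0,"wx":0,"wy":-0.1,"wz":0,"grip":0},{"dx":0,"dy":0,"dz":0,"wx":0,"wy":-0.1,"wz":0,"grip":0},{"dx":0,"dy":0,"dz":0,"wx":0,"wy":-0.1,"wz":0,"grip":0},{"dx":0,"dy":0,"dz":0,"wx":0,"wy":-0.1,"wz":0,"grip":0},{"dx":0,"dy":0,"dz":0,"wx":0,"wy":-0.1,"wz":0,"grip":0}])

```text
time_s: 10.3
position: [0.6052, -0.2462, 0.0897]
tcp_rot: [[0.991, -0.002, -0.13], [0.13, 0.001, 0.991], [-0.002, -1.0, 0.001]]
force: [-2.3, 0.0, 4.7]
opening: 0.103
```

```bash
python3 - <<'E'
from h import *
p,R=state()
print(bot.read_state()["moment"]); plan(p,R,p,12,1)
E
```

```text
t 10.3 p [ 0.6052 -0.2462  0.0897] xyaw 7.49 F [-2.3  0.   4.7] op 9.0
[ 0.01320041  0.30207157 -0.21959735]
1 d [0. 0. 0.] w [-0.0008 -0.0501 -0.0011]
```

Call:
drive_tool(commands=[{"dx":0,"dy":0,"dz":0,"wx":0,"wy":-0.05,"wz":0,"grip":0},{"dx":0,"dy":0,"dz":0,"wx":0,"wy":0,"wz":0,"grip":0},{"dx":0,"dy":0,"dz":0,"wx":0,"wy":0,"wz":0,"grip":40},{"dx":0,"dy":0,"dz":0,"wx":0,"wy":0,"wz":0,"grip":40},{"dx":0,"dy":0,"dz":0,"wx":0,"wy":0,"wz":0,"grip":87},{"dx":0,"dy":-0.7,"dz":0,"wx":0,"wy":0,"wz":0,"grip":87},{"dx":0,"dy":-0.7,"dz":0,"wx":0,"wy":0,"wz":0,"grip":87}])

```text
time_s: 11.18
position: [0.6059, -0.2463, 0.1452]
tcp_rot: [[0.979, -0.001, -0.203], [0.203, 0.001, 0.979], [-0.001, -1.0, 0.001]]
force: [0.7, 0.4, 0.4]
opening: 0.589
```

```bash
python3 - <<'E'
from h import *
go([.449,.1144,.11,-58.3,14],[.449,.1144,.05,-58.3,4])
E
```

```text
t 11.175 p [ 0.6059 -0.2463  0.1452] xyaw 11.72 F [0.7 0.4 0.4] op 51.2
14 d [-0.522  0.063  0.535] w [-0.      0.0556 -0.0001]
4 d [0.    0.375 0.   ] w [0. 0. 0.]
```

Call:
drive_tool(commands=[{"dx":-0.522,"dy":0.063,"dz":0.535,"wx":0,"wy":0.0556,"wz":0,"grip":87},{"dx":-0.522,"dy":0.063,"dz":0.535,"wx":0,"wy":0.0556,"wz":0,"grip":87},{"dx":-0.522,"dy":0.063,"dz":0.535,"wx":0,"wy":0.0556,"wz":0,"grip":87},{"dx":-0.522,"dy":0.063,"dz":0.535,"wx":0,"wy":0.0556,"wz":0,"grip":87},{"dx":-0.522,"dy":0.063,"dz":0.535,"wx":0,"wy":0.0556,"wz":0,"grip":87},{"dx":-0.522,"dy":0.063,"dz":0.535,"wx":0,"wy":0.0556,"wz":0,"grip":87},{"dx":-0.522,"dy":0.063,"dz":0.535,"wx":0,"wy":0.0556,"wz":0,"grip":87}])

```text
time_s: 12.05
position: [0.4705, -0.0903, 0.1276]
tcp_rot: [[0.917, 0.001, 0.399], [-0.399, -0.0, 0.917], [0.001, -1.0, 0.0]]
force: [-0.5, 0.2, 0.2]
opening: 0.997
```

Call:
drive_tool(commands=[{"dx":-0.522,"dy":0.063,"dz":0.535,"wx":0,"wy":0.0556,"wz":0,"grip":87},{"dx":-0.522,"dy":0.063,"dz":0.535,"wx":0,"wy":0.0556,"wz":0,"grip":87},{"dx":-0.522,"dy":0.063,"dz":0.535,"wx":0,"wy":0.0556,"wz":0,"grip":87},{"dx":-0.522,"dy":0.063,"dz":0.535,"wx":0,"wy":0.0556,"wz":0,"grip":87},{"dx":-0.522,"dy":0.063,"dz":0.535,"wx":0,"wy":0.0556,"wz":0,"grip":87},{"dx":-0.522,"dy":0.063,"dz":0.535,"wx":0,"wy":0.0556,"wz":0,"grip":87},{"dx":-0.522,"dy":0.063,"dz":0.535,"wx":0,"wy":0.0556,"wz":0,"grip":87}])

```text
time_s: 12.92
position: [0.4495, 0.1151, 0.1099]
tcp_rot: [[0.523, 0.0, 0.853], [-0.853, 0.0, 0.523], [0.0, -1.0, 0.0]]
force: [-0.3, 0.5, 0.7]
opening: 1.001
```

```bash
python3 - <<'E'
from h import *
go([.449,.1144,.05,-58.3,4])
p,d=imaging.capture("top");s,_=imaging.capture("side");np.savez("pics/t4.npz",p=p)
cv2.imwrite("pics/m4.png",np.hstack([crop(p,395,180,70,110,5),cv2.resize(crop(s,330,210,80,110,5),(400,550))]))
E
```

```text
t 12.925 p [0.4495 0.1151 0.1099] xyaw -58.5 F [-0.3  0.5  0.7] op 87.1
4 d [ 0.002  0.375 -0.005] w [-0.0001 -0.0006  0.    ]
```

View pics/m4.png

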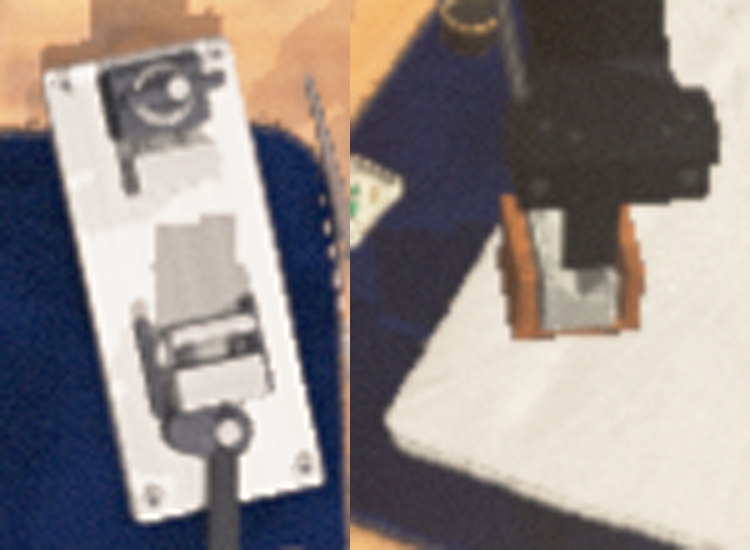

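The wing now stands roughly square. The lever looks a little short of its stop, so I'll measure its angle from the knob before going on.

```bash
python3 - <<'E'
from h import *
p=np.load("pics/t4.npz")["p"];p0=np.load("pics/top0.npz")["p"]
print(pix("top",[[.369,-.283,.08],[.369,-.283,.035]]))
cv2.imwrite("pics/k5.png",np.hstack([crop(p,415,250,50,70,8),crop(p0,400,250,50,70,8)]))
E
```

```text
[[447.53425786 297.48315091]
 [443.02728114 295.27867186]]
```

View pics/k5.png

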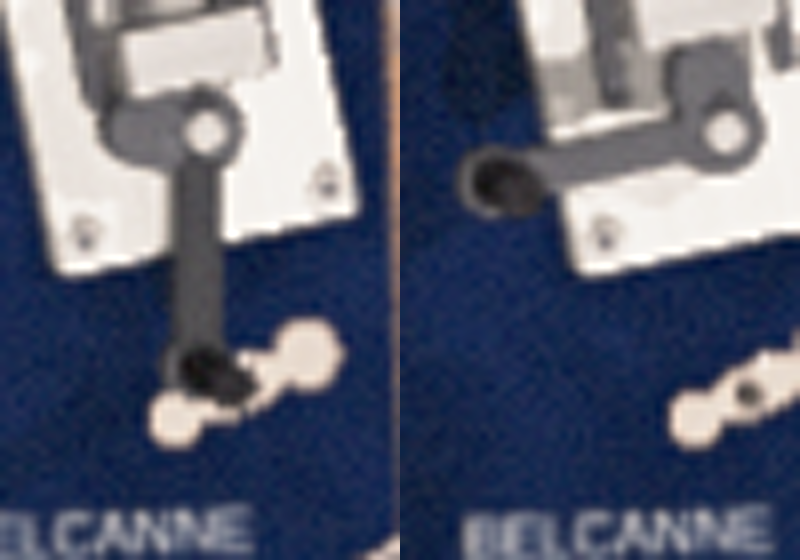

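```bash
python3 - <<'E'
from h import *
off=-.5+.5/8
a=onz("top",[[400+90/8+off,250+181/8+off]],.04)[0]; b=onz("top",[[415+198/8+off,250+374/8+off]],.04)[0]
# knob top centres
a2=onz("top",[[400+118/8+off,250+189/8+off]],.08)[0]; b2=onz("top",[[415+237/8+off,250+387/8+off]],.08)[0]
for x,y in((a,b),(a2,b2)):
    d=(y-x)[:2];L=np.linalg.norm(d);m=(x+y)[:2]/2;h=np.sqrt(.072**2-L*L/4);pv=m-np.array([d[1],-d[0]])/L*h
    print(x,y,"ang",np.degrees(2*np.arcsin(L/.144)),pv,[np.degrees(np.arctan2(*(q[:2]-pv)[::-1])) for q in(x,y)])
print(onz("top",[[415+205/8+off,250+132/8+off]],.045))
E
```

```text
[ 0.42750158 -0.20445695  0.04      ] [ 0.36740239 -0.27265851  0.04      ] ang 78.28794859849539 [ 0.43934724 -0.27547582] [np.float64(99.46953010628269), np.float64(177.7574787047781)]
[ 0.42796999 -0.20571077  0.08      ] [ 0.36819524 -0.27502051  0.08      ] ang 78.9277465447181 [ 0.44017638 -0.27666854] [np.float64(99.76067983715465), np.float64(178.68842638187277)]
[[ 0.44065464 -0.27533176  0.045     ]]
```

The lever reads about 78.5° (1.37 rad), which is too close to the 1.35 limit to trust. To keep the step order safe I'll turn the nut back, open the lever against its stop, and set the nut square again.

```bash
python3 - <<'E'
from h import *
go([.6055,-.2463,.145,9,13],[.6055,-.2463,.09,9,3])
E
```

```text
t 13.025 p [0.4499 0.1161 0.1099] xyaw -58.16 F [-0.3 -0.3  0.1] op 86.9
13 d [ 0.619 -0.068 -0.512] w [-0.     -0.0574  0.0001]
3 d [0.    0.458 0.   ] w [0. 0. 0.]
```

Call:
drive_tool(commands=[{"dx":0.619,"dy":-0.068,"dz":-0.512,"wx":0,"wy":-0.0574,"wz":0,"grip":35},{"dx":0.619,"dy":-0.068,"dz":-0.512,"wx":0,"wy":-0.0574,"wz":0,"grip":35},{"dx":0.619,"dy":-0.068,"dz":-0.512,"wx":0,"wy":-0.0574,"wz":0,"grip":35},{"dx":0.619,"dy":-0.068,"dz":-0.512,"wx":0,"wy":-0.0574,"wz":0,"grip":35},{"dx":0.619,"dy":-0.068,"dz":-0.512,"wx":0,"wy":-0.0574,"wz":0,"grip":35},{"dx":0.619,"dy":-0.068,"dz":-0.512,"wx":0,"wy":-0.0574,"wz":0,"grip":35},{"dx":0.619,"dy":-0.068,"dz":-0.512,"wx":0,"wy":-0.0574,"wz":0,"grip":35}])

```text
time_s: 13.9
position: [0.4783, -0.1072, 0.1292]
tcp_rot: [[0.927, -0.0, 0.375], [-0.375, -0.0, 0.927], [-0.0, -1.0, -0.0]]
force: [0.2, 0.3, -0.5]
opening: 0.414
```

Call:
drive_tool(commands=[{"dx":0.619,"dy":-0.068,"dz":-0.512,"wx":0,"wy":-0.0574,"wz":0,"grip":35},{"dx":0.619,"dy":-0.068,"dz":-0.512,"wx":0,"wy":-0.0574,"wz":0,"grip":35},{"dx":0.619,"dy":-0.068,"dz":-0.512,"wx":0,"wy":-0.0574,"wz":0,"grip":35},{"dx":0.619,"dy":-0.068,"dz":-0.512,"wx":0,"wy":-0.0574,"wz":0,"grip":35},{"dx":0.619,"dy":-0.068,"dz":-0.512,"wx":0,"wy":-0.0574,"wz":0,"grip":35},{"dx":0.619,"dy":-0.068,"dz":-0.512,"wx":0,"wy":-0.0574,"wz":0,"grip":35}])

```text
time_s: 14.65
position: [0.6038, -0.2506, 0.1453]
tcp_rot: [[0.988, -0.001, -0.156], [0.156, 0.0, 0.988], [-0.001, -1.0, 0.0]]
force: [-0.4, -0.5, -0.6]
opening: 0.403
```

```bash
python3 - <<'E'
from h import *
go([.6055,-.2463,.09,9,3])
E
```

```text
t 14.65 p [ 0.6038 -0.2506  0.1453] xyaw 9.0 F [-0.4 -0.5 -0.6] op 35.1
3 d [0.02  0.46  0.033] w [-0.     -0.     -0.0001]
```

Call:
drive_tool(commands=[{"dx":0.02,"dy":0.46,"dz":0.033,"wx":0,"wy":0,"wz":0,"grip":35},{"dx":0.02,"dy":0.46,"dz":0.033,"wx":0,"wy":0,"wz":0,"grip":35},{"dx":0.02,"dy":0.46,"dz":0.033,"wx":0,"wy":0,"wz":0,"grip":25},{"dx":0,"dy":0,"dz":0,"wx":0,"wy":0,"wz":0,"grip":0},{"dx":0,"dy":0,"dz":0,"wx":0,"wy":0,"wz":0,"grip":0},{"dx":0,"dy":0,"dz":0,"wx":0,"wy":0,"wz":0,"grip":0},{"dx":0,"dy":0,"dz":0,"wx":0,"wy":0,"wz":0,"grip":0},{"dx":0,"dy":0,"dz":0,"wx":0,"wy":0,"wz":0,"grip":0}])

```text
time_s: 15.65
position: [0.6049, -0.2443, 0.0902]
tcp_rot: [[0.988, -0.002, -0.154], [0.154, 0.0, 0.988], [-0.002, -1.0, 0.001]]
force: [-3.5, -1.0, -1.3]
opening: 0.103
```

Call:
drive_tool(commands=[{"dx":0,"dy":0,"dz":0,"wx":0,"wy":0.08,"wz":0,"grip":0},{"dx":0,"dy":0,"dz":0,"wx":0,"wy":0.1,"wz":0,"grip":0},{"dx":0,"dy":0,"dz":0,"wx":0,"wy":0.1,"wz":0,"grip":0},{"dx":0,"dy":0,"dz":0,"wx":0,"wy":0.1,"wz":0,"grip":0},{"dx":0,"dy":0,"dz":0,"wx":0,"wy":0.1,"wz":0,"grip":0},{"dx":0,"dy":0,"dz":0,"wx":0,"wy":0,"wz":0,"grip":0}])

```text
time_s: 16.4
position: [0.607, -0.2449, 0.0903]
tcp_rot: [[0.826, 0.003, 0.564], [-0.564, -0.001, 0.826], [0.003, -1.0, 0.001]]
force: [1.6, -1.0, -4.8]
opening: 0.099
```

Call:
drive_tool(commands=[{"dx":0,"dy":0,"dz":0,"wx":0,"wy":0,"wz":0,"grip":35},{"dx":0,"dy":0,"dz":0,"wx":0,"wy":0,"wz":0,"grip":35},{"dx":0,"dy":0,"dz":0,"wx":0,"wy":0,"wz":0,"grip":35},{"dx":0,"dy":-0.7,"dz":0,"wx":0,"wy":0,"wz":0,"grip":35},{"dx":0,"dy":-0.7,"dz":0,"wx":0,"wy":0,"wz":0,"grip":20}])

```text
time_s: 17.02
position: [0.6053, -0.2443, 0.1465]
tcp_rot: [[0.826, -0.001, 0.564], [-0.564, 0.001, 0.826], [-0.001, -1.0, -0.0]]
force: [0.2, 0.1, -0.4]
opening: 0.344
```

```bash
python3 - <<'E'
from h import *
go([.368,-.235,.14,-79,11],[.368,-.235,.067,-79,4],[.368,-.271,.067,-79,4])
E
```

```text
t 17.025 p [ 0.6053 -0.2443  0.1465] xyaw -34.34 F [ 0.2  0.1 -0.4] op 29.9
11 d [-0.338  0.015 -0.438] w [ 0.      0.0451 -0.0001]
4 d [0.    0.456 0.   ] w [0. 0. 0.]
4 d [ 0.221  0.    -0.043] w [0. 0. 0.]
```

Call:
drive_tool(commands=[{"dx":-0.338,"dy":0.015,"dz":-0.438,"wx":0,"wy":0.0451,"wz":0,"grip":0},{"dx":-0.338,"dy":0.015,"dz":-0.438,"wx":0,"wy":0.0451,"wz":0,"grip":0},{"dx":-0.338,"dy":0.015,"dz":-0.438,"wx":0,"wy":0.0451,"wz":0,"grip":0},{"dx":-0.338,"dy":0.015,"dz":-0.438,"wx":0,"wy":0.0451,"wz":0,"grip":0},{"dx":-0.338,"dy":0.015,"dz":-0.438,"wx":0,"wy":0.0451,"wz":0,"grip":0},{"dx":-0.338,"dy":0.015,"dz":-0.438,"wx":0,"wy":0.0451,"wz":0,"grip":0}])

```text
time_s: 17.77
position: [0.4744, -0.2627, 0.1429]
tcp_rot: [[0.517, 0.001, 0.856], [-0.856, -0.0, 0.517], [0.001, -1.0, 0.0]]
force: [0.0, -0.7, -0.2]
opening: 0.002
```

Call:
drive_tool(commands=[{"dx":-0.338,"dy":0.015,"dz":-0.438,"wx":0,"wy":0.0451,"wz":0,"grip":0},{"dx":-0.338,"dy":0.015,"dz":-0.438,"wx":0,"wy":0.0451,"wz":0,"grip":0},{"dx":-0.338,"dy":0.015,"dz":-0.438,"wx":0,"wy":0.0451,"wz":0,"grip":0},{"dx":-0.338,"dy":0.015,"dz":-0.438,"wx":0,"wy":0.0451,"wz":0,"grip":0},{"dx":-0.338,"dy":0.015,"dz":-0.438,"wx":0,"wy":0.0451,"wz":0,"grip":0}])

```text
time_s: 18.4
position: [0.3679, -0.235, 0.1399]
tcp_rot: [[0.189, 0.001, 0.982], [-0.982, -0.001, 0.189], [0.001, -1.0, 0.001]]
force: [-0.8, -0.6, 0.1]
opening: 0.004
```

```bash
python3 - <<'E'
from h import *
go([.368,-.235,.067,-79,4],[.368,-.271,.067,-79,4])
E
```

```text
t 18.4 p [ 0.3679 -0.235   0.1399] xyaw -79.13 F [-0.8 -0.6  0.1] op 0.4
4 d [0.    0.456 0.   ] w [-0.0001 -0.0004  0.0001]
4 d [ 0.221  0.    -0.043] w [0. 0. 0.]
```

Call:
drive_tool(commands=[{"dx":0,"dy":0.456,"dz":0,"wx":0,"wy":0,"wz":0,"grip":0},{"dx":0,"dy":0.456,"dz":0,"wx":0,"wy":0,"wz":0,"grip":0},{"dx":0,"dy":0.456,"dz":0,"wx":0,"wy":0,"wz":0,"grip":0},{"dx":0,"dy":0.456,"dz":0,"wx":0,"wy":0,"wz":0,"grip":0}])

```text
time_s: 18.9
position: [0.3688, -0.2354, 0.0664]
tcp_rot: [[0.191, 0.001, 0.982], [-0.982, -0.001, 0.191], [0.001, -1.0, 0.001]]
force: [-0.6, 1.0, 0.6]
opening: 0.008
```

Call:
drive_tool(commands=[{"dx":0.221,"dy":0,"dz":-0.04,"wx":0,"wy":0,"wz":0,"grip":0},{"dx":0.221,"dy":0,"dz":-0.04,"wx":0,"wy":0,"wz":0,"grip":0},{"dx":0.221,"dy":0,"dz":-0.04,"wx":0,"wy":0,"wz":0,"grip":0},{"dx":0.221,"dy":0,"dz":-0.04,"wx":0,"wy":0,"wz":0,"grip":0},{"dx":0,"dy":0,"dz":0,"wx":0,"wy":0,"wz":0,"grip":0}])

```text
time_s: 19.52
position: [0.3677, -0.2676, 0.0668]
tcp_rot: [[0.189, -0.003, 0.982], [-0.982, 0.007, 0.189], [-0.007, -1.0, -0.001]]
force: [4.9, 11.8, 3.8]
opening: 0.006
```

```bash
python3 - <<'E'
from h import *
state()
E
```

```text
t 19.525 p [ 0.3677 -0.2676  0.0668] xyaw -79.12 F [ 4.9 11.8  3.8] op 0.5
```

Call:
drive_tool(commands=[{"dx":0.1,"dy":0,"dz":0,"wx":0,"wy":0,"wz":0,"grip":0},{"dx":0.1,"dy":0,"dz":0,"wx":0,"wy":0,"wz":0,"grip":0},{"dx":0,"dy":0,"dz":0,"wx":0,"wy":0,"wz":0,"grip":0}])

```text
time_s: 19.9
position: [0.3673, -0.2683, 0.0666]
tcp_rot: [[0.187, -0.008, 0.982], [-0.982, 0.019, 0.188], [-0.02, -1.0, -0.004]]
force: [11.0, 27.0, 10.7]
opening: 0.01
```

Call:
drive_tool(commands=[{"dx":-0.4,"dy":0,"dz":0,"wx":0,"wy":0,"wz":0,"grip":0},{"dx":-0.4,"dy":0,"dz":0,"wx":0,"wy":0,"wz":0,"grip":0},{"dx":0,"dy":-0.9,"dz":0,"wx":0,"wy":0,"wz":0,"grip":30},{"dx":0,"dy":-0.9,"dz":0,"wx":0,"wy":0,"wz":0,"grip":35}])

```text
time_s: 20.4
position: [0.3643, -0.2478, 0.1394]
tcp_rot: [[0.19, -0.0, 0.982], [-0.982, -0.001, 0.19], [0.001, -1.0, -0.0]]
force: [0.9, -0.8, 1.0]
opening: 0.149
```

```bash
python3 - <<'E'
from h import *
go([.6057,-.2455,.145,-34.3,11],[.6057,-.2455,.09,-34.3,3])
E
```

```text
t 20.4 p [ 0.3643 -0.2478  0.1394] xyaw -79.02 F [ 0.9 -0.8  1. ] op 13.0
11 d [ 0.288 -0.013  0.484] w [ 0.     -0.0452  0.    ]
3 d [0.    0.458 0.   ] w [0. 0. 0.]
```

The knob took 27 N while moving only 0.7 mm, so the lever is on its stop. Now the nut goes back to square.

Call:
drive_tool(commands=[{"dx":0.288,"dy":-0.013,"dz":0.484,"wx":0,"wy":-0.0452,"wz":0,"grip":35},{"dx":0.288,"dy":-0.013,"dz":0.484,"wx":0,"wy":-0.0452,"wz":0,"grip":35},{"dx":0.288,"dy":-0.013,"dz":0.484,"wx":0,"wy":-0.0452,"wz":0,"grip":35},{"dx":0.288,"dy":-0.013,"dz":0.484,"wx":0,"wy":-0.0452,"wz":0,"grip":35},{"dx":0.288,"dy":-0.013,"dz":0.484,"wx":0,"wy":-0.0452,"wz":0,"grip":35},{"dx":0.288,"dy":-0.013,"dz":0.484,"wx":0,"wy":-0.0452,"wz":0,"grip":35}])

```text
time_s: 21.15
position: [0.4975, -0.2707, 0.142]
tcp_rot: [[0.581, 0.001, 0.814], [-0.814, -0.002, 0.581], [0.002, -1.0, -0.0]]
force: [-0.3, 0.9, -0.2]
opening: 0.4
```

Call:
drive_tool(commands=[{"dx":0.288,"dy":-0.013,"dz":0.484,"wx":0,"wy":-0.0452,"wz":0,"grip":35},{"dx":0.288,"dy":-0.013,"dz":0.484,"wx":0,"wy":-0.0452,"wz":0,"grip":35},{"dx":0.288,"dy":-0.013,"dz":0.484,"wx":0,"wy":-0.0452,"wz":0,"grip":35},{"dx":0.288,"dy":-0.013,"dz":0.484,"wx":0,"wy":-0.0452,"wz":0,"grip":35},{"dx":0.288,"dy":-0.013,"dz":0.484,"wx":0,"wy":-0.0452,"wz":0,"grip":35}])

```text
time_s: 21.78
position: [0.6067, -0.2457, 0.1445]
tcp_rot: [[0.827, 0.001, 0.562], [-0.562, -0.001, 0.827], [0.002, -1.0, -0.001]]
force: [-0.7, -1.0, 0.1]
opening: 0.402
```

```bash
python3 - <<'E'
from h import *
go([.6057,-.2455,.09,-34.3,3])
E
```

```text
t 21.775 p [ 0.6067 -0.2457  0.1445] xyaw -34.18 F [-0.7 -1.   0.1] op 35.0
3 d [-0.008  0.454 -0.003] w [0.0001 0.0005 0.0003]
```

Call:
drive_tool(commands=[{"dx":-0.008,"dy":0.455,"dz":0,"wx":0,"wy":0,"wz":0,"grip":35},{"dx":-0.008,"dy":0.455,"dz":0,"wx":0,"wy":0,"wz":0,"grip":35},{"dx":-0.008,"dy":0.455,"dz":0,"wx":0,"wy":0,"wz":0,"grip":25},{"dx":0,"dy":0,"dz":0,"wx":0,"wy":0,"wz":0,"grip":0},{"dx":0,"dy":0,"dz":0,"wx":0,"wy":0,"wz":0,"grip":0},{"dx":0,"dy":0,"dz":0,"wx":0,"wy":0,"wz":0,"grip":0},{"dx":0,"dy":0,"dz":0,"wx":0,"wy":0,"wz":0,"grip":0},{"dx":0,"dy":0,"dz":0,"wx":0,"wy":0,"wz":0,"grip":0}])

```text
time_s: 22.78
position: [0.6064, -0.2456, 0.09]
tcp_rot: [[0.827, 0.003, 0.563], [-0.563, -0.003, 0.827], [0.004, -1.0, -0.0]]
force: [3.5, -4.5, -5.8]
opening: 0.103
```

Call:
drive_tool(commands=[{"dx":0,"dy":0,"dz":0,"wx":0,"wy":-0.08,"wz":0,"grip":0},{"dx":0,"dy":0,"dz":0,"wx":0,"wy":-0.1,"wz":0,"grip":0},{"dx":0,"dy":0,"dz":0,"wx":0,"wy":-0.1,"wz":0,"grip":0},{"dx":0,"dy":0,"dz":0,"wx":0,"wy":-0.1,"wz":0,"grip":0},{"dx":0,"dy":0,"dz":0,"wx":0,"wy":-0.1,"wz":0,"grip":0},{"dx":0,"dy":0,"dz":0,"wx":0,"wy":-0.03,"wz":0,"grip":0},{"dx":0,"dy":0,"dz":0,"wx":0,"wy":0,"wz":0,"grip":0}])

```text
time_s: 23.65
position: [0.6049, -0.2453, 0.09]
tcp_rot: [[0.98, -0.0, -0.201], [0.201, -0.001, 0.98], [-0.001, -1.0, -0.001]]
force: [0.1, -4.9, -3.0]
opening: 0.103
```

```bash
python3 - <<'E'
from h import *
state(); print(bot.read_state()["moment"])
E
```

```text
t 23.65 p [ 0.6049 -0.2453  0.09  ] xyaw 11.6 F [ 0.1 -4.9 -3. ] op 8.9
[-0.82063016 -0.0533662  -0.02566569]
```

Call:
drive_tool(commands=[{"dx":0,"dy":0,"dz":0,"wx":0,"wy":0,"wz":0,"grip":40},{"dx":0,"dy":0,"dz":0,"wx":0,"wy":0,"wz":0,"grip":40},{"dx":0,"dy":0,"dz":0,"wx":0,"wy":0,"wz":0,"grip":87},{"dx":0,"dy":-0.7,"dz":0,"wx":0,"wy":0,"wz":0,"grip":87},{"dx":0,"dy":-0.7,"dz":0,"wx":0,"wy":0,"wz":0,"grip":87}])

```text
time_s: 24.28
position: [0.6048, -0.2437, 0.146]
tcp_rot: [[0.979, -0.001, -0.202], [0.202, 0.001, 0.979], [-0.001, -1.0, 0.001]]
force: [0.2, 0.6, 0.6]
opening: 0.586
```

```bash
python3 - <<'E'
from h import *
go([.449,.1144,.11,-58.3,14],[.449,.1144,.05,-58.3,4])
E
```

```text
t 24.275 p [ 0.6048 -0.2437  0.146 ] xyaw 11.64 F [0.2 0.6 0.6] op 50.9
14 d [-0.519  0.065  0.531] w [-0.      0.0555 -0.0001]
4 d [0.    0.375 0.   ] w [0. 0. 0.]
```

Call:
drive_tool(commands=[{"dx":-0.519,"dy":0.065,"dz":0.531,"wx":0,"wy":0.0555,"wz":0,"grip":87},{"dx":-0.519,"dy":0.065,"dz":0.531,"wx":0,"wy":0.0555,"wz":0,"grip":87},{"dx":-0.519,"dy":0.065,"dz":0.531,"wx":0,"wy":0.0555,"wz":0,"grip":87},{"dx":-0.519,"dy":0.065,"dz":0.531,"wx":0,"wy":0.0555,"wz":0,"grip":87},{"dx":-0.519,"dy":0.065,"dz":0.531,"wx":0,"wy":0.0555,"wz":0,"grip":87},{"dx":-0.519,"dy":0.065,"dz":0.531,"wx":0,"wy":0.0555,"wz":0,"grip":87},{"dx":-0.519,"dy":0.065,"dz":0.531,"wx":0,"wy":0.0555,"wz":0,"grip":87}])

```text
time_s: 25.15
position: [0.4702, -0.0888, 0.1277]
tcp_rot: [[0.917, 0.0, 0.399], [-0.399, 0.0, 0.917], [-0.0, -1.0, 0.0]]
force: [0.6, -0.3, 0.4]
opening: 1.002
```

Call:
drive_tool(commands=[{"dx":-0.519,"dy":0.065,"dz":0.531,"wx":0,"wy":0.0555,"wz":0,"grip":87},{"dx":-0.519,"dy":0.065,"dz":0.531,"wx":0,"wy":0.0555,"wz":0,"grip":87},{"dx":-0.519,"dy":0.065,"dz":0.531,"wx":0,"wy":0.0555,"wz":0,"grip":87},{"dx":-0.519,"dy":0.065,"dz":0.531,"wx":0,"wy":0.0555,"wz":0,"grip":87},{"dx":-0.519,"dy":0.065,"dz":0.531,"wx":0,"wy":0.0555,"wz":0,"grip":87},{"dx":-0.519,"dy":0.065,"dz":0.531,"wx":0,"wy":0.0555,"wz":0,"grip":87},{"dx":-0.519,"dy":0.065,"dz":0.531,"wx":0,"wy":0.0555,"wz":0,"grip":87}])

```text
time_s: 26.02
position: [0.4491, 0.1151, 0.1095]
tcp_rot: [[0.523, -0.0, 0.852], [-0.852, 0.0, 0.523], [-0.0, -1.0, 0.0]]
force: [-0.5, -0.0, 0.9]
opening: 0.998
```

```bash
python3 - <<'E'
from h import *
go([.449,.1144,.05,-58.3,4])
p,_=imaging.capture("top");np.savez("pics/t6.npz",p=p)
off=-.5
# dark knob on top view (black blob) near the open knob
hsv=cv2.cvtColor(p,cv2.COLOR_RGB2GRAY); m=((p.max(2)<45)*255).astype(np.uint8); k=np.zeros_like(m); k[288:308,432:458]=m[288:308,432:458]
n,l,st,c=cv2.connectedComponentsWithStats(k); print(st[1:],c[1:])
E
```

```text
t 26.025 p [0.4491 0.1151 0.1095] xyaw -58.46 F [-0.5 -0.   0.9] op 86.8
4 d [ 0.003  0.372 -0.003] w [-0.     -0.0004 -0.    ]
[[442 293   6   6  22]] [[444.45454545 295.22727273]]
```

Call:
drive_tool(commands=[{"dx":0,"dy":0.372,"dz":0,"wx":0,"wy":0,"wz":0,"grip":87},{"dx":0,"dy":0.372,"dz":0,"wx":0,"wy":0,"wz":0,"grip":87},{"dx":0,"dy":0.372,"dz":0,"wx":0,"wy":0,"wz":0,"grip":87},{"dx":0,"dy":0.372,"dz":0,"wx":0,"wy":0,"wz":0,"grip":87}])

```text
time_s: 26.58
position: [0.4495, 0.1139, 0.0495]
tcp_rot: [[0.526, 0.001, 0.851], [-0.851, 0.0, 0.526], [0.0, -1.0, 0.001]]
force: [1.0, 0.7, -0.6]
opening: 0.998
```

```bash
python3 - <<'E'
from h import *
state()
E
```

```text
t 26.575 p [0.4495 0.1139 0.0495] xyaw -58.27 F [ 1.   0.7 -0.6] op 86.8
```

Call:
drive_tool(commands=[{"dx":0,"dy":0,"dz":0,"wx":0,"wy":0,"wz":0,"grip":40},{"dx":0,"dy":0,"dz":0,"wx":0,"wy":0,"wz":0,"grip":40},{"dx":0,"dy":0,"dz":0,"wx":0,"wy":0,"wz":0,"grip":40},{"dx":0,"dy":0,"dz":0,"wx":0,"wy":0,"wz":0,"grip":40},{"dx":0,"dy":0,"dz":0,"wx":0,"wy":0,"wz":0,"grip":40},{"dx":0,"dy":0,"dz":0,"wx":0,"wy":0,"wz":0,"grip":40}])

```text
time_s: 27.32
position: [0.4494, 0.1139, 0.0502]
tcp_rot: [[0.526, 0.001, 0.851], [-0.851, 0.0, 0.526], [0.0, -1.0, 0.001]]
force: [0.1, 0.6, 5.6]
opening: 0.64
```

```bash
python3 - <<'E'
from h import *
p,R=state(); p=p.copy()
go([*p[:2],p[2]+.06,-58.3,4],[.43,.02,.11,10.5,8],[.43,.02,p[2]-.0075,10.5,6])
E
```

```text
t 27.325 p [0.4494 0.1139 0.0502] xyaw -58.3 F [0.1 0.6 5.6] op 55.7
t 27.325 p [0.4494 0.1139 0.0502] xyaw -58.3 F [0.1 0.6 5.6] op 55.7
4 d [ 0.    -0.375  0.   ] w [-0.0001  0.      0.    ]
8 d [ 0.09   0.001 -0.305] w [ 0.     -0.0956  0.    ]
6 d [0.   0.28 0.  ] w [0. 0. 0.]
```

Call:
drive_tool(commands=[{"dx":0,"dy":-0.25,"dz":0,"wx":0,"wy":0,"wz":0,"grip":40},{"dx":0,"dy":-0.4,"dz":0,"wx":0,"wy":0,"wz":0,"grip":40},{"dx":0,"dy":-0.4,"dz":0,"wx":0,"wy":0,"wz":0,"grip":40},{"dx":0,"dy":-0.4,"dz":0,"wx":0,"wy":0,"wz":0,"grip":40}])

```text
time_s: 27.82
position: [0.4489, 0.1138, 0.1084]
tcp_rot: [[0.526, -0.001, 0.851], [-0.851, -0.0, 0.526], [-0.0, -1.0, -0.001]]
force: [-0.6, 0.1, -3.1]
opening: 0.642
```

Call:
drive_tool(commands=[{"dx":0.09,"dy":0,"dz":-0.305,"wx":0,"wy":-0.0956,"wz":0,"grip":40},{"dx":0.09,"dy":0,"dz":-0.305,"wx":0,"wy":-0.0956,"wz":0,"grip":40},{"dx":0.09,"dy":0,"dz":-0.305,"wx":0,"wy":-0.0956,"wz":0,"grip":40},{"dx":0.09,"dy":0,"dz":-0.305,"wx":0,"wy":-0.0956,"wz":0,"grip":40},{"dx":0.09,"dy":0,"dz":-0.305,"wx":0,"wy":-0.0956,"wz":0,"grip":40},{"dx":0.09,"dy":0,"dz":-0.305,"wx":0,"wy":-0.0956,"wz":0,"grip":40},{"dx":0.09,"dy":0,"dz":-0.305,"wx":0,"wy":-0.0956,"wz":0,"grip":40},{"dx":0.09,"dy":0,"dz":-0.305,"wx":0,"wy":-0.0956,"wz":0,"grip":40}])

```text
time_s: 28.82
position: [0.4294, 0.0196, 0.1079]
tcp_rot: [[0.982, -0.001, -0.188], [0.188, 0.0, 0.982], [-0.001, -1.0, 0.0]]
force: [0.2, 0.2, -2.7]
opening: 0.641
```

```bash
python3 - <<'E'
from h import *
go([.43,.02,.0427,10.5,6])
E
```

```text
t 28.825 p [0.4294 0.0196 0.1079] xyaw 10.82 F [ 0.2  0.2 -2.7] op 55.8
6 d [0.003 0.272 0.001] w [-0.      0.0006 -0.0001]
```

Call:
drive_tool(commands=[{"dx":0,"dy":0.35,"dz":0,"wx":0,"wy":0,"wz":0,"grip":40},{"dx":0,"dy":0.35,"dz":0,"wx":0,"wy":0,"wz":0,"grip":40},{"dx":0,"dy":0.35,"dz":0,"wx":0,"wy":0,"wz":0,"grip":40},{"dx":0,"dy":0.3,"dz":0,"wx":0,"wy":0,"wz":0,"grip":40},{"dx":0,"dy":0.2,"dz":0,"wx":0,"wy":0,"wz":0,"grip":40},{"dx":0,"dy":0.08,"dz":0,"wx":0,"wy":0,"wz":0,"grip":40}])

```text
time_s: 29.58
position: [0.4297, 0.02, 0.0422]
tcp_rot: [[0.983, -0.001, -0.183], [0.183, 0.0, 0.983], [-0.001, -1.0, 0.0]]
force: [-0.8, -0.5, 8.9]
opening: 0.639
```

```bash
python3 - <<'E'
from h import *
state()
s,_=imaging.capture("side");c=pix("side",[[.43,.02,.03]])[0].astype(int);print(c)
cv2.imwrite("pics/s7.png",crop(s,c[0]-45,c[1]-45,90,70,7))
E
```

```text
t 29.575 p [0.4297 0.02   0.0422] xyaw 10.54 F [-0.8 -0.5  8.9] op 55.6
[396 240]
```

View pics/s7.png

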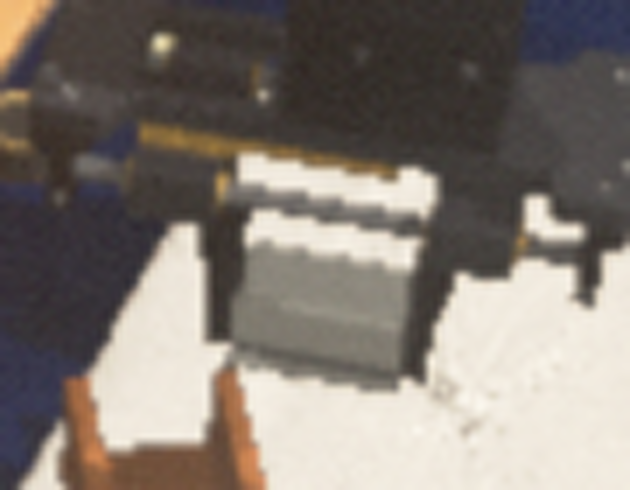

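The block stands upright on the cloth with 9 N of support force, so I'll release it, turn and re-grip by the long sides.

Call:
drive_tool(commands=[{"dx":0,"dy":0,"dz":0,"wx":0,"wy":0,"wz":0,"grip":80},{"dx":0,"dy":0,"dz":0,"wx":0,"wy":0,"wz":0,"grip":80},{"dx":0,"dy":0,"dz":0,"wx":0,"wy":0,"wz":0,"grip":80},{"dx":0,"dy":0,"dz":0,"wx":0,"wy":0,"wz":0,"grip":80},{"dx":0,"dy":-0.7,"dz":0,"wx":0,"wy":0,"wz":0,"grip":80},{"dx":0,"dy":-0.7,"dz":0,"wx":0,"wy":0,"wz":0,"grip":70},{"dx":0,"dy":0,"dz":0,"wx":0,"wy":0.1,"wz":0,"grip":60},{"dx":0,"dy":0,"dz":0,"wx":0,"wy":0.1,"wz":0,"grip":60}])

```text
time_s: 30.62
position: [0.43, 0.02, 0.0992]
tcp_rot: [[0.991, 0.001, 0.135], [-0.135, -0.0, 0.991], [0.001, -1.0, -0.0]]
force: [0.8, 0.8, -0.3]
opening: 0.715
```

Call:
drive_tool(commands=[{"dx":0,"dy":0,"dz":0,"wx":0,"wy":0.1,"wz":0,"grip":60},{"dx":0,"dy":0,"dz":0,"wx":0,"wy":0.1,"wz":0,"grip":60},{"dx":0,"dy":0,"dz":0,"wx":0,"wy":0.1,"wz":0,"grip":60},{"dx":0,"dy":0,"dz":0,"wx":0,"wy":0.1,"wz":0,"grip":60},{"dx":0,"dy":0,"dz":0,"wx":0,"wy":0.1,"wz":0,"grip":60},{"dx":0,"dy":0,"dz":0,"wx":0,"wy":0.1,"wz":0,"grip":60},{"dx":0,"dy":0,"dz":0,"wx":0,"wy":0.1,"wz":0,"grip":60},{"dx":0,"dy":0,"dz":0,"wx":0,"wy":0.1,"wz":0,"grip":60}])

```text
time_s: 31.62
position: [0.4297, 0.02, 0.0986]
tcp_rot: [[0.178, -0.0, 0.984], [-0.984, 0.0, 0.178], [-0.0, -1.0, -0.0]]
force: [-0.0, 0.1, 0.1]
opening: 0.693
```

```bash
python3 - <<'E'
from h import *
go([.4297,.02,.043,-79.5,4])
s,_=imaging.capture("side");cv2.imwrite("pics/s8.png",crop(s,340,190,100,80,7))
E
```

```text
t 31.625 p [0.4297 0.02   0.0986] xyaw -79.76 F [-0.   0.1  0.1] op 60.3
4 d [0.    0.348 0.   ] w [ 0.     -0.0007 -0.    ]
```

View pics/s8.png

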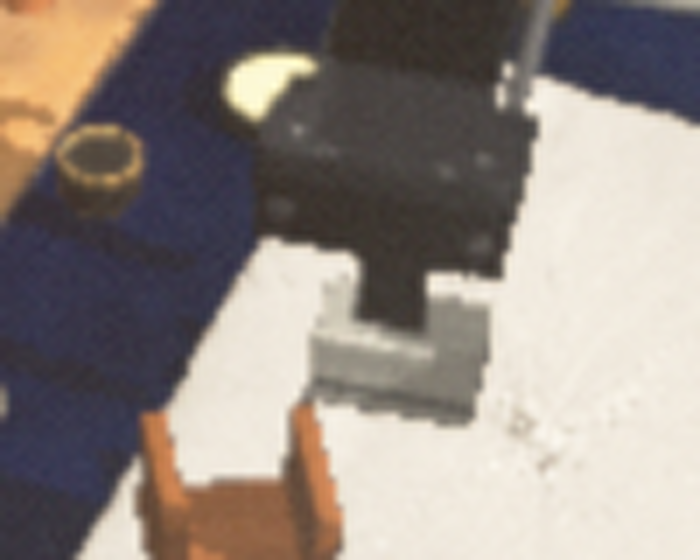

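The block stands freed on the cloth, aligned with the tool. Descending and gripping the long sides.

Call:
drive_tool(commands=[{"dx":0,"dy":0.348,"dz":0,"wx":0,"wy":0,"wz":0,"grip":60},{"dx":0,"dy":0.348,"dz":0,"wx":0,"wy":0,"wz":0,"grip":60},{"dx":0,"dy":0.348,"dz":0,"wx":0,"wy":0,"wz":0,"grip":60},{"dx":0,"dy":0.348,"dz":0,"wx":0,"wy":0,"wz":0,"grip":60}])

```text
time_s: 32.17
position: [0.4299, 0.02, 0.0425]
tcp_rot: [[0.185, 0.0, 0.983], [-0.983, -0.0, 0.185], [0.0, -1.0, 0.0]]
force: [0.2, 0.5, -0.2]
opening: 0.688
```

Call:
drive_tool(commands=[{"dx":0,"dy":0,"dz":0,"wx":0,"wy":0,"wz":0,"grip":15},{"dx":0,"dy":0,"dz":0,"wx":0,"wy":0,"wz":0,"grip":15},{"dx":0,"dy":0,"dz":0,"wx":0,"wy":0,"wz":0,"grip":15},{"dx":0,"dy":0,"dz":0,"wx":0,"wy":0,"wz":0,"grip":15},{"dx":0,"dy":0,"dz":0,"wx":0,"wy":0,"wz":0,"grip":15},{"dx":0,"dy":0,"dz":0,"wx":0,"wy":0,"wz":0,"grip":15}])

```text
time_s: 32.92
position: [0.4301, 0.0199, 0.0434]
tcp_rot: [[0.183, 0.001, 0.983], [-0.983, -0.0, 0.183], [0.0, -1.0, 0.001]]
force: [-0.5, -1.0, 6.0]
opening: 0.362
```

```bash
python3 - <<'E'
from h import *
p,R=state()
go([*p[:2],.12,-79.5,4],[.5267,-.260,.12,-79.5,12],[.5267,-.260,.0395,-79.5,8])
E
```

```text
t 32.925 p [0.4301 0.0199 0.0434] xyaw -79.45 F [-0.5 -1.   6. ] op 31.5
t 32.925 p [0.4301 0.0199 0.0434] xyaw -79.45 F [-0.5 -1.   6. ] op 31.5
4 d [ 0.    -0.479  0.   ] w [-0.0002  0.0001  0.0001]
12 d [0.61  0.    0.092] w [0. 0. 0.]
8 d [0.    0.252 0.   ] w [0. 0. 0.]
```

Call:
drive_tool(commands=[{"dx":0,"dy":-0.4,"dz":0,"wx":0,"wy":0,"wz":0,"grip":15},{"dx":0,"dy":-0.5,"dz":0,"wx":0,"wy":0,"wz":0,"grip":15},{"dx":0,"dy":-0.5,"dz":0,"wx":0,"wy":0,"wz":0,"grip":15},{"dx":0,"dy":-0.5,"dz":0,"wx":0,"wy":0,"wz":0,"grip":15},{"dx":0.61,"dy":0,"dz":0.092,"wx":0,"wy":0,"wz":0,"grip":15},{"dx":0.61,"dy":0,"dz":0.092,"wx":0,"wy":0,"wz":0,"grip":15},{"dx":0.61,"dy":0,"dz":0.092,"wx":0,"wy":0,"wz":0,"grip":15},{"dx":0.61,"dy":0,"dz":0.092,"wx":0,"wy":0,"wz":0,"grip":15}])

```text
time_s: 33.92
position: [0.4617, -0.0737, 0.1185]
tcp_rot: [[0.183, -0.001, 0.983], [-0.983, 0.001, 0.183], [-0.001, -1.0, -0.001]]
force: [0.5, -0.2, -3.0]
opening: 0.368
```

Call:
drive_tool(commands=[{"dx":0.61,"dy":0,"dz":0.092,"wx":0,"wy":0,"wz":0,"grip":15},{"dx":0.61,"dy":0,"dz":0.092,"wx":0,"wy":0,"wz":0,"grip":15},{"dx":0.61,"dy":0,"dz":0.092,"wx":0,"wy":0,"wz":0,"grip":15},{"dx":0.61,"dy":0,"dz":0.092,"wx":0,"wy":0,"wz":0,"grip":15},{"dx":0.61,"dy":0,"dz":0.092,"wx":0,"wy":0,"wz":0,"grip":15},{"dx":0.61,"dy":0,"dz":0.092,"wx":0,"wy":0,"wz":0,"grip":15},{"dx":0.61,"dy":0,"dz":0.092,"wx":0,"wy":0,"wz":0,"grip":15},{"dx":0.61,"dy":0,"dz":0.092,"wx":0,"wy":0,"wz":0,"grip":15}])

```text
time_s: 34.92
position: [0.527, -0.2612, 0.1187]
tcp_rot: [[0.183, -0.0, 0.983], [-0.983, 0.0, 0.183], [-0.0, -1.0, -0.0]]
force: [-0.4, 0.9, -2.2]
opening: 0.363
```

```bash
python3 - <<'E'
from h import *
go([.5267,-.260,.065,-79.5,5])
E
```

```text
t 34.925 p [ 0.527  -0.2612  0.1187] xyaw -79.47 F [-0.4  0.9 -2.2] op 31.6
5 d [-0.006  0.268 -0.   ] w [ 0.      0.0001 -0.0001]
```

Call:
drive_tool(commands=[{"dx":-0.01,"dy":0.3,"dz":0,"wx":0,"wy":0,"wz":0,"grip":15},{"dx":-0.01,"dy":0.3,"dz":0,"wx":0,"wy":0,"wz":0,"grip":15},{"dx":-0.01,"dy":0.27,"dz":0,"wx":0,"wy":0,"wz":0,"grip":15}])

```text
time_s: 35.3
position: [0.5254, -0.2571, 0.0826]
tcp_rot: [[0.184, -0.003, 0.983], [-0.983, 0.002, 0.184], [-0.003, -1.0, -0.002]]
force: [0.3, -0.1, -1.6]
opening: 0.365
```

```bash
python3 - <<'E'
from h import *
state()
s,_=imaging.capture("side");c=pix("side",[[.527,-.26,.05]])[0].astype(int);print(c)
cv2.imwrite("pics/s9.png",crop(s,c[0]-45,c[1]-35,90,70,8))
E
```

```text
t 35.3 p [ 0.5254 -0.2571  0.0826] xyaw -79.42 F [ 0.3 -0.1 -1.6] op 31.8
[400 160]
```

View pics/s9.png

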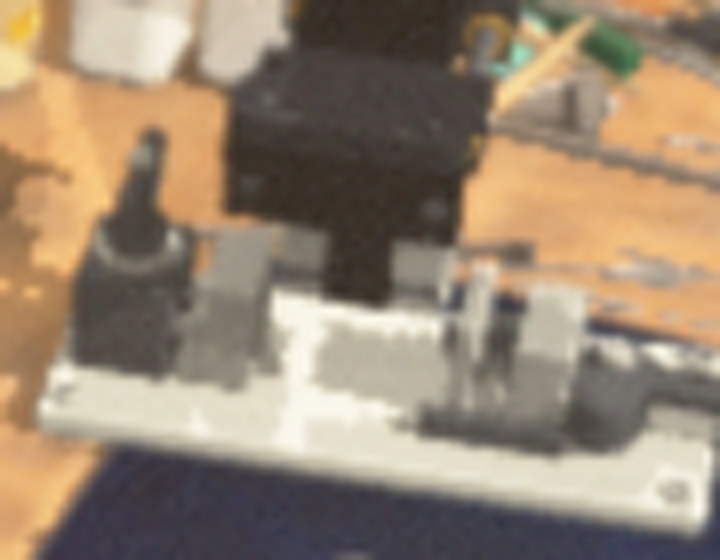

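```bash
python3 - <<'E'
from h import *
y=np.radians(10.5);Y=np.array([np.cos(y),np.sin(y),0]);X=np.array([np.sin(y),-np.cos(y),0]);b=np.array([.5267,-.260,0])
c=np.array([400,160]);f=lambda P:((pix("side",[P])[0]-(c-[45,35])+.5)*8-.5).round(0)
for n,x,yy,z in[("adj near",-.021,.0335,.0525),("adj far",.021,.0335,.0525),("pad near",-.021,-.0339,.0525),("pad far",.021,-.0339,.0525)]:print(n,f(b+X*x+Y*yy+[0,0,z]))
t=bot.read_state()["position"]; t=np.array([t[0],t[1],0])
for sx in(-.016,.016):
  for sy in(-.028,.028): print("blk",sx,sy,f(t+X*sx+Y*sy+[0,0,.0555]))
pl=[[.6207,-.1951,.012],[.3956,-.2365,.012]];print([f(q) for q in pl])
E
python3 - <<'E'
import cv2
im=cv2.imread('pics/s9.png')[210:460,180:600];cv2.imwrite('pics/s10.png',cv2.resize(im,None,fx=1.9,fy=1.9))
E
```

```text
adj near [257. 303.]
adj far [280. 236.]
pad near [456. 334.]
pad far [475. 265.]
blk -0.016 -0.028 [443. 322.]
blk -0.016 0.028 [278. 296.]
blk 0.016 -0.028 [458. 270.]
blk 0.016 0.028 [295. 245.]
[array([ 31., 410.]), array([705., 520.])]
```

View pics/s10.png

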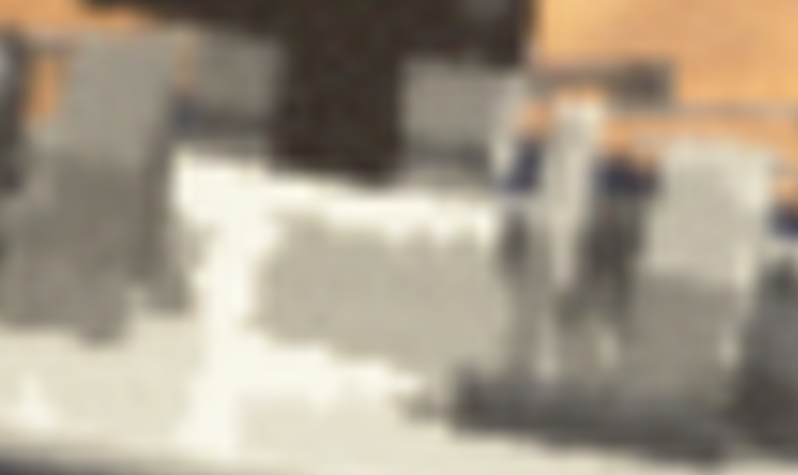

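The jaw faces lie within about 1 px of my predicted fixture model. The block sits between them, so I'll shift it 3 mm in x and lower it.

Call:
drive_tool(commands=[{"dx":0.075,"dy":0.1,"dz":0.02,"wx":0,"wy":0,"wz":0,"grip":15},{"dx":0,"dy":0.2,"dz":0,"wx":0,"wy":0,"wz":0,"grip":15},{"dx":0,"dy":0.2,"dz":0,"wx":0,"wy":0,"wz":0,"grip":15},{"dx":0,"dy":0.2,"dz":0,"wx":0,"wy":0,"wz":0,"grip":15}])

```text
time_s: 35.85
position: [0.5279, -0.2614, 0.0556]
tcp_rot: [[0.183, 0.0, 0.983], [-0.983, 0.0, 0.183], [-0.0, -1.0, 0.0]]
force: [-0.5, -0.1, -2.5]
opening: 0.363
```

```bash
python3 - <<'E'
from h import *
go([.5267,-.26,.038,-79.5,3])
E
```

```text
t 35.85 p [ 0.5279 -0.2614  0.0556] xyaw -79.46 F [-0.5 -0.1 -2.5] op 31.6
3 d [-0.013  0.147 -0.007] w [-0.      0.0001 -0.    ]
```

Call:
drive_tool(commands=[{"dx":-0.013,"dy":0.15,"dz":-0.01,"wx":0,"wy":0,"wz":0,"grip":15},{"dx":-0.013,"dy":0.15,"dz":-0.01,"wx":0,"wy":0,"wz":0,"grip":15},{"dx":0,"dy":0.12,"dz":0,"wx":0,"wy":0,"wz":0,"grip":15},{"dx":0,"dy":0.05,"dz":0,"wx":0,"wy":0,"wz":0,"grip":15},{"dx":0,"dy":0,"dz":0,"wx":0,"wy":0,"wz":0,"grip":15}])

```text
time_s: 36.48
position: [0.5267, -0.2604, 0.0394]
tcp_rot: [[0.183, -0.0, 0.983], [-0.983, -0.0, 0.183], [0.0, -1.0, -0.0]]
force: [-3.2, 1.4, 11.8]
opening: 0.364
```

```bash
python3 - <<'E'
from h import *
state(); print(bot.read_state()["moment"])
E
```

```text
t 36.475 p [ 0.5267 -0.2604  0.0394] xyaw -79.45 F [-3.2  1.4 11.8] op 31.7
[ 0.41727089  0.5937883  -0.00087749]
```

The block is seated: z matches and there is 12 N of support force. Release and lift, then pinch the knob with the jaws along its path, since the first pinch was turned 90° from that and slipped.

Call:
drive_tool(commands=[{"dx":0,"dy":0,"dz":0,"wx":0,"wy":0,"wz":0,"grip":50},{"dx":0,"dy":0,"dz":0,"wx":0,"wy":0,"wz":0,"grip":50},{"dx":0,"dy":0,"dz":0,"wx":0,"wy":0,"wz":0,"grip":50},{"dx":0,"dy":-0.5,"dz":0,"wx":0,"wy":0,"wz":0,"grip":50},{"dx":0,"dy":-0.7,"dz":0,"wx":0,"wy":0,"wz":0,"grip":50},{"dx":0,"dy":-0.7,"dz":0,"wx":0,"wy":0,"wz":0,"grip":50},{"dx":0,"dy":-0.7,"dz":0,"wx":0,"wy":0,"wz":0,"grip":50}])

```text
time_s: 37.35
position: [0.5268, -0.2605, 0.1418]
tcp_rot: [[0.183, -0.0, 0.983], [-0.983, 0.0, 0.183], [-0.0, -1.0, -0.0]]
force: [0.3, 0.3, 0.3]
opening: 0.574
```

```bash
python3 - <<'E'
from h import *
go([.3685,-.284,.14,-127,8],[.3685,-.284,.067,-127,4])
E
```

```text
t 37.35 p [ 0.5268 -0.2605  0.1418] xyaw -79.46 F [0.3 0.3 0.3] op 49.9
8 d [ 0.165  0.006 -0.487] w [ 0.     0.066 -0.   ]
4 d [0.    0.456 0.   ] w [0. 0. 0.]
```

Call:
drive_tool(commands=[{"dx":0.165,"dy":0.006,"dz":-0.487,"wx":0,"wy":0.066,"wz":0,"grip":50},{"dx":0.165,"dy":0.006,"dz":-0.487,"wx":0,"wy":0.066,"wz":0,"grip":50},{"dx":0.165,"dy":0.006,"dz":-0.487,"wx":0,"wy":0.066,"wz":0,"grip":50},{"dx":0.165,"dy":0.006,"dz":-0.487,"wx":0,"wy":0.066,"wz":0,"grip":50},{"dx":0.165,"dy":0.006,"dz":-0.487,"wx":0,"wy":0.066,"wz":0,"grip":50},{"dx":0.165,"dy":0.006,"dz":-0.487,"wx":0,"wy":0.066,"wz":0,"grip":50},{"dx":0.165,"dy":0.006,"dz":-0.487,"wx":0,"wy":0.066,"wz":0,"grip":50},{"dx":0.165,"dy":0.006,"dz":-0.487,"wx":0,"wy":0.066,"wz":0,"grip":50}])

```text
time_s: 38.35
position: [0.3681, -0.2842, 0.1393]
tcp_rot: [[-0.604, 0.0, 0.797], [-0.797, -0.0, -0.604], [0.0, -1.0, 0.0]]
force: [-0.1, -0.1, 0.1]
opening: 0.572
```

```bash
python3 - <<'E'
from h import *
go([.3685,-.284,.067,-127,4])
E
```

```text
t 38.35 p [ 0.3681 -0.2842  0.1393] xyaw -127.19 F [-0.1 -0.1  0.1] op 49.7
4 d [-0.002  0.452  0.001] w [-0.     -0.0005  0.    ]
```

Call:
drive_tool(commands=[{"dx":0,"dy":0.452,"dz":0,"wx":0,"wy":0,"wz":0,"grip":50},{"dx":0,"dy":0.452,"dz":0,"wx":0,"wy":0,"wz":0,"grip":50},{"dx":0,"dy":0.452,"dz":0,"wx":0,"wy":0,"wz":0,"grip":50},{"dx":0,"dy":0.452,"dz":0,"wx":0,"wy":0,"wz":0,"grip":40},{"dx":0,"dy":0,"dz":0,"wx":0,"wy":0,"wz":0,"grip":0},{"dx":0,"dy":0,"dz":0,"wx":0,"wy":0,"wz":0,"grip":0},{"dx":0,"dy":0,"dz":0,"wx":0,"wy":0,"wz":0,"grip":0},{"dx":0,"dy":0,"dz":0,"wx":0,"wy":0,"wz":0,"grip":0}])

```text
time_s: 39.35
position: [0.3681, -0.2847, 0.0677]
tcp_rot: [[-0.601, -0.001, 0.8], [-0.8, -0.001, -0.601], [0.001, -1.0, 0.0]]
force: [-4.3, -2.4, 0.6]
opening: 0.173
```

Call:
drive_tool(commands=[{"dx":0,"dy":0,"dz":0,"wx":0,"wy":0,"wz":0,"grip":0},{"dx":0,"dy":0,"dz":0,"wx":0,"wy":0,"wz":0,"grip":0}])

```text
time_s: 39.6
position: [0.3681, -0.2847, 0.0677]
tcp_rot: [[-0.601, -0.001, 0.799], [-0.799, -0.001, -0.601], [0.001, -1.0, 0.0]]
force: [-3.9, -2.2, -0.5]
opening: 0.171
```

```bash
python3 - <<'E'
from h import *
p,R=state()
piv=np.array([.440,-.276,p[2]]); q=np.array([.3685,-.284,p[2]])
r=p-piv; print(np.linalg.norm(r),np.degrees(np.arctan2(r[1],r[0])))
a0=186.4;n=8
for i in range(1,n+1):
    a=np.radians(a0-86*i/n); t=piv+.072*np.array([np.cos(a),np.sin(a),0]); print((R.T@(t-q)/.04).round(3)); q=t
a=np.radians(100.4); print("tangent",(R.T@np.array([np.sin(a),-np.cos(a),0])).round(3))
E
```

```text
t 39.6 p [ 0.3681 -0.2847  0.0677] xyaw -126.94 F [-3.9 -2.2 -0.5] op 14.9
0.07237992094036938 -173.0924242702119
[-0.265 -0.    -0.208]
[-0.3   -0.    -0.154]
[-0.323 -0.    -0.096]
[-0.336 -0.    -0.034]
[-0.336 -0.     0.03 ]
[-0.325 -0.     0.092]
[-0.302 -0.     0.151]
[-0.268 -0.     0.204]
tangent [-0.735 -0.001  0.678]
```

Call:
drive_tool(commands=[{"dx":-0.265,"dy":0,"dz":-0.208,"wx":0,"wy":0,"wz":0,"grip":0},{"dx":-0.3,"dy":0,"dz":-0.154,"wx":0,"wy":0,"wz":0,"grip":0},{"dx":-0.323,"dy":0,"dz":-0.096,"wx":0,"wy":0,"wz":0,"grip":0},{"dx":-0.336,"dy":0,"dz":-0.034,"wx":0,"wy":0,"wz":0,"grip":0},{"dx":-0.336,"dy":0,"dz":0.03,"wx":0,"wy":0,"wz":0,"grip":0},{"dx":-0.325,"dy":0,"dz":0.092,"wx":0,"wy":0,"wz":0,"grip":0},{"dx":-0.302,"dy":0,"dz":0.151,"wx":0,"wy":0,"wz":0,"grip":0},{"dx":-0.268,"dy":0,"dz":0.204,"wx":0,"wy":0,"wz":0,"grip":0}])

```text
time_s: 40.6
position: [0.4237, -0.2039, 0.0672]
tcp_rot: [[-0.601, -0.008, 0.799], [-0.799, 0.003, -0.601], [0.002, -1.0, -0.008]]
force: [-17.1, -11.2, 0.9]
opening: 0.176
```

Call:
drive_tool(commands=[{"dx":-0.07,"dy":0,"dz":0.065,"wx":0,"wy":0,"wz":0,"grip":0},{"dx":-0.07,"dy":0,"dz":0.065,"wx":0,"wy":0,"wz":0,"grip":0},{"dx":0,"dy":0,"dz":0,"wx":0,"wy":0,"wz":0,"grip":0}])

```text
time_s: 40.98
position: [0.424, -0.2035, 0.067]
tcp_rot: [[-0.596, -0.022, 0.803], [-0.803, 0.005, -0.596], [0.009, -1.0, -0.02]]
force: [-32.3, -19.2, 8.2]
opening: 0.175
```

```bash
python3 - <<'E'
from h import *
p,R=state()
r=p-np.array([.440,-.276,p[2]]); print(np.linalg.norm(r),np.degrees(np.arctan2(r[1],r[0])))
E
```

```text
t 40.975 p [ 0.424  -0.2035  0.067 ] xyaw -126.59 F [-32.3 -19.2   8.2] op 15.2
0.07423848105609002 102.41536032846537
```

Call:
drive_tool(commands=[{"dx":0.05,"dy":0,"dz":-0.05,"wx":0,"wy":0,"wz":0,"grip":0},{"dx":0,"dy":0,"dz":0,"wx":0,"wy":0,"wz":0,"grip":50},{"dx":0,"dy":0,"dz":0,"wx":0,"wy":0,"wz":0,"grip":50},{"dx":0,"dy":0,"dz":0,"wx":0,"wy":0,"wz":0,"grip":50},{"dx":0,"dy":0,"dz":0,"wx":0,"wy":0,"wz":0,"grip":50},{"dx":0,"dy":-0.7,"dz":0,"wx":0,"wy":0,"wz":0,"grip":50},{"dx":0,"dy":-0.7,"dz":0,"wx":0,"wy":0,"wz":0,"grip":50},{"dx":0,"dy":-0.7,"dz":0,"wx":0,"wy":0,"wz":0,"grip":50}])

```text
time_s: 41.98
position: [0.4324, -0.204, 0.152]
tcp_rot: [[-0.601, 0.0, 0.799], [-0.799, -0.0, -0.601], [-0.0, -1.0, 0.0]]
force: [0.3, 0.2, -0.3]
opening: 0.573
```

Call:
drive_tool(commands=[{"dx":-0.5,"dy":-0.3,"dz":-0.3,"wx":0,"wy":0,"wz":0,"grip":50},{"dx":-0.8,"dy":-0.3,"dz":-0.3,"wx":0,"wy":0,"wz":0,"grip":50},{"dx":-0.8,"dy":-0.2,"dz":-0.3,"wx":0,"wy":0,"wz":0,"grip":50},{"dx":-0.8,"dy":0,"dz":-0.3,"wx":0,"wy":0,"wz":0,"grip":50},{"dx":-0.8,"dy":0,"dz":-0.3,"wx":0,"wy":0,"wz":0,"grip":50},{"dx":-0.8,"dy":0,"dz":-0.3,"wx":0,"wy":0,"wz":0,"grip":50},{"dx":-0.5,"dy":0,"dz":-0.3,"wx":0,"wy":0,"wz":0,"grip":50}])

```text
time_s: 42.85
position: [0.486, 0.0077, 0.1833]
tcp_rot: [[-0.6, 0.001, 0.8], [-0.8, 0.0, -0.6], [-0.001, -1.0, 0.001]]
force: [1.0, -0.6, -0.5]
opening: 0.573
```

```bash
python3 - <<'E'
from h import *
state()
p,d=imaging.capture("top");s,_=imaging.capture("side");np.savez("pics/f.npz",p=p,s=s)
cv2.imwrite("pics/f11.png",np.hstack([crop(p,395,180,70,110,5),cv2.resize(crop(s,350,120,100,70,4),(430,550))*0+cv2.copyMakeBorder(crop(s,350,120,107,100,4),0,150,0,2,cv2.BORDER_CONSTANT)[:550,:430]]))
E
```

```text
t 42.85 p [0.486  0.0077 0.1833] xyaw -126.88 F [ 1.  -0.6 -0.5] op 49.9
```

View pics/f11.png

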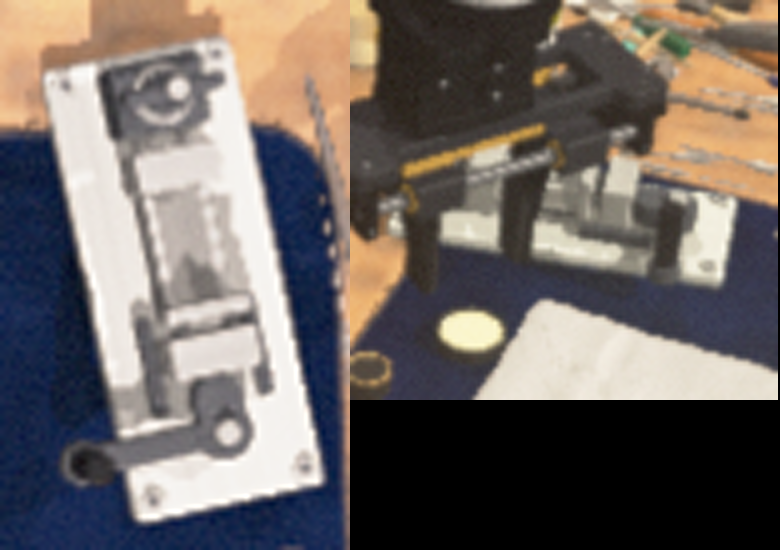

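```bash
python3 - <<'E'
from h import *
from rig import workorder
a=np.load("pics/top0.npz")["p"];b=np.load("pics/f.npz")["p"]
def c(p):
    m=(p.max(2)<45); m2=np.zeros_like(m); m2[262:285,405:425]=m[262:285,405:425]; y,x=np.nonzero(m2); return x.mean().round(2),y.mean().round(2)
print("knob",c(a),c(b))
for n,(u,v) in dict(tin=(341,217),lid=(370,234),cap=(340,183),jar=(203,248)).items(): print(n,np.abs(a[v-9:v+9,u-9:u+9].astype(int)-b[v-9:v+9,u-9:u+9]).mean().round(1))
state(); print(workorder.hand_in())
E
```

```text
knob (np.float64(411.06), np.float64(272.0)) (np.float64(411.33), np.float64(271.93))
tin 8.4
lid 2.5
cap 31.9
jar 2.7
t 42.95 p [0.4852 0.0083 0.1831] xyaw -126.76 F [-1.2 -0.   0.1] op 49.9
the job is handed in; nothing more can be done
None
```

I ran the whole sequence and handed the job in at about 43 s of the 72 s limit. No verdict was reported.

- **Lever and nut:** My first lever opening measured only about 1.37 rad, too close to the 1.35 limit, because I had pinched the knob in the wrong direction. I turned the nut back about 45°, pushed the lever onto its stop (27 N on the knob, only 0.7 mm of movement) and set the nut square again. If that first opening was in fact short of the limit, this is what keeps the step order valid.
- **V-block:** I took it by its ends and set it upright on the cloth, about 96 mm from the keeper. I then took it by its long sides and lowered it until the base plate carried it (12 N, at the expected height). After that I released it and closed the lever to its stop.
- **Last checks:**
  - The knob is back within 0.3 px of where it started, so the lever is closed.
  - The top view shows the block lengthwise between the adjusting jaw and the pad, with the wing about square.
  - The arm was clear, about 0.18 m up.
- **Not confirmed:**
  - I did not measure how far the spring pad is pushed in.
  - The picture patches around the jar and the light disc barely changed. The open ring differed somewhat and the cap's patch differed clearly. I put the cap difference down to the arm or its shadow in the last top view, since nothing was driven near the cap, but I did not verify it.

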